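# Check-weigh the shock absorbers on the arrested beam balance

## Task

Check-weigh the refilled shock absorbers. First check the balance's zero: with the pan empty, swing the red arrest lever fully over, see that the beam stays up, and swing it fully back; then take every shock absorber out of the spring clip rack, rolling each sideways past the blue sprung jaws without wrenching the rack, and lay them all in cradles of the balance's blue pan, one to a cradle, with the beam arrested. Release the beam again with the lever, let the loaded pan sink right down and settle for a second, swing the lever fully back so that the beam is level and arrested, and finally lay every shock absorber in its own cradle of the green tray, and leave the little glue bottle standing.

Things in the scene. Friction and masses are not known exactly. Their poses are not given: they have to be found in the camera images.
- damper1_mid (a point): Centre of a shock absorber: a plain round body 22 mm in diameter and 84 mm long along its own x axis, bare aluminium in the middle with orange rings, plus a flat-sided black square end cap (20 x 20 mm, 8 mm long) at each end, 100 mm overall, about 90 g (70 to 110 g). At the start it lies in clip1 of the rack. May be absent (None).
- damper2_mid (a point): Centre of a shock absorber: a plain round body 22 mm in diameter and 84 mm long along its own x axis, bare aluminium in the middle with orange rings, plus a flat-sided black square end cap (20 x 20 mm, 8 mm long) at each end, 100 mm overall, about 90 g (70 to 110 g). At the start it lies in clip2 of the rack. May be absent (None).
- damper3_mid (a point): Centre of a shock absorber: a plain round body 22 mm in diameter and 84 mm long along its own x axis, bare aluminium in the middle with orange rings, plus a flat-sided black square end cap (20 x 20 mm, 8 mm long) at each end, 100 mm overall, about 90 g (70 to 110 g). At the start it lies in clip3 of the rack. May be absent (None).
- clip1 (a point): Seat 1 of 3 alike in the clip rack: centre of a clipped part, 34 mm above the table. x axis along the part, y axis towards the sprung jaws. Two clips per seat, each 8 mm wide, 34 mm either side of this point along x; the 60 mm between them is free for fingers down to the 8 mm base plate.
- clip2 (a point): Seat 2 of 3 alike in the clip rack: centre of a clipped part, 34 mm above the table. The rigid grey jaws stand on the -y side, 2.5 mm clear of the part, and hook over the top of the part (hook from 46 to 50 mm above the table, reaching 4 mm past its centre line), so that it cannot be lifted straight.
- clip3 (a point): Seat 3 of 3 alike in the clip rack: centre of a clipped part, 34 mm above the table. Blue jaws on the +y side, 32 mm tall, hinged 12 mm above the table: a 5 to 10 N push folds them outward, they spring back. Roll the part 24 mm to +y at the same height, over the blue jaws, clear of the hooks; then lift.
- rack: Black clip rack screwed to the table, base plate 115 x 250 x 8 mm, origin under its centre on the table. Three seats 80 mm apart along its y axis (clip1 at -y, clip3 at +y), grey hooked jaws on the -y side of each seat and blue sprung jaws on the +y side.
- pan_slot1 (a point): Cradle 1 of the balance's blue pan: centre of a part lying in it, along the x axis. Cradles 54 mm apart along y. V notches in two white sawtooth rails (10 mm thick, 32 mm either side along x), bottom 12 mm below this point, teeth 12 mm above it; free between the rails down to the pan plate, 29 mm below this point. Moves with the beam; 129 mm above the table when arrested.
- pan_slot2 (a point): Cradle 2 of the balance's blue pan: centre of a part lying in it, along the x axis. Cradles 54 mm apart along y. V notches in two white sawtooth rails (10 mm thick, 32 mm either side along x), bottom 12 mm below this point, teeth 12 mm above it; free between the rails down to the pan plate, 29 mm below this point. Moves with the beam; 129 mm above the table when arrested.
- pan_slot3 (a point): Cradle 3 of the balance's blue pan: centre of a part lying in it, along the x axis. Cradles 54 mm apart along y. V notches in two white sawtooth rails (10 mm thick, 32 mm either side along x), bottom 12 mm below this point, teeth 12 mm above it; free between the rails down to the pan plate, 29 mm below this point. Moves with the beam; 129 mm above the table when arrested.
- pan_mid (a point): Middle of the pan (same point as pan_slot2), on the beam; x along the cradles, y from the pan towards the beam's hinge, z up from the pan.
- beam (a joint): Tilt of the balance beam, rad: 0 = level (upper stop), grows as the pan sinks, 0.15 = pan fully down. The hinge lies 150 mm from the pan's middle, in +y of it, 44 mm lower than the slot points; a brass counterweight beyond it lifts the empty pan. Any shock absorber in the pan outweighs it.
- lever (a joint): Arrest lever, rad: 0 = arrested (its crank pin holds the beam level), grows to 1.3 = fully released (pin lowered, the beam free). Rubs stiffly and stays where left; about 1 to 3 N at the knob moves it, most when lifting the loaded beam. The rod leans 0.65 rad to lever_pivot's -y when arrested and 0.65 rad to its +y when released.
- lever_knob (a point): Centre of the red ball knob, 24 mm in diameter, at the end of the arrest lever's 10 mm thick steel rod, on the side of the balance away from the robot. Push it from the side or grip it from above.
- lever_pivot (a point): Point on the arrest lever's turning axis in the plane of its rod, 65 mm above the table, fixed to the balance; the axis runs along this point's x, the knob swings in its y-z plane. At lever angle a the knob lies at y = -105 sin(0.65-a) mm, z = 105 cos(0.65-a) mm from here.
- tray: Loose green fitting tray with two black sawtooth rails, 120 x 208 mm, plate 6 mm thick, teeth 47 mm high, about 0.45 kg. Origin under its centre on the table, y along the row of cradles.
- tray_slot1 (a point): Cradle 1 of the green tray: where the centre of a shock absorber lying in it comes (35 mm above the table), along the point's x axis. Three cradles 54 mm apart along y, V notches like the pan's (rails 32 mm either side, notch bottom 12 mm below this point, teeth 12 mm above it); between the rails is free down to the tray plate, 29 mm below this point.
- tray_slot2 (a point): Cradle 2 of the green tray: where the centre of a shock absorber lying in it comes (35 mm above the table), along the point's x axis. Three cradles 54 mm apart along y, V notches like the pan's (rails 32 mm either side, notch bottom 12 mm below this point, teeth 12 mm above it); between the rails is free down to the tray plate, 29 mm below this point.
- tray_slot3 (a point): Cradle 3 of the green tray: where the centre of a shock absorber lying in it comes (35 mm above the table), along the point's x axis. Three cradles 54 mm apart along y, V notches like the pan's (rails 32 mm either side, notch bottom 12 mm below this point, teeth 12 mm above it); between the rails is free down to the tray plate, 29 mm below this point.
- tray_mid (a point): Middle of the tray (same point as tray_slot2); x along the cradles, y along the row, z up.
- glue_bottle: Small white glue bottle with a yellow cap, 30 mm wide, 80 mm tall, between the rack and the balance; leave standing. Origin at the centre of its foot, z up.

How it is judged:
On the way, in this order (a step that is already met when the one before it is completed fails the run):
1. zero check: lever fully over with the pan empty, the beam stays up (distance between each of damper1_mid, damper2_mid, damper3_mid and pan_mid above 0.13 m and value of joint lever above 1.1 rad and value of joint beam below 0.025 rad), for 0.3 s.
2. lever back, the pan still empty (distance between each of damper1_mid, damper2_mid, damper3_mid and pan_mid above 0.13 m and value of joint lever below 0.15 rad and value of joint beam below 0.025 rad), for 0.2 s.
3. every shock absorber lies at rest in the pan, beam arrested (x of damper1_mid in the frame of pan_mid between -0.02 and 0.02 m and y of damper1_mid in the frame of pan_mid between -0.07 and 0.07 m and z of damper1_mid in the frame of pan_mid between -0.007 and 0.007 m and angle between the x axis of each of damper1_mid, damper2_mid, damper3_mid and the x axis of pan_mid, either way round below 0.15 rad and x of damper2_mid in the frame of pan_mid between -0.02 and 0.02 m and y of damper2_mid in the frame of pan_mid between -0.07 and 0.07 m and z of damper2_mid in the frame of pan_mid between -0.007 and 0.007 m and x of damper3_mid in the frame of pan_mid between -0.02 and 0.02 m and y of damper3_mid in the frame of pan_mid between -0.07 and 0.07 m and z of damper3_mid in the frame of pan_mid between -0.007 and 0.007 m and linear speed of each of damper1, damper2, damper3 below 0.02 m/s and value of joint lever below 0.15 rad and value of joint beam below 0.025 rad), for 0.3 s.
4. lever fully over, the loaded pan right down for half a second (x of damper1_mid in the frame of pan_mid between -0.02 and 0.02 m and y of damper1_mid in the frame of pan_mid between -0.07 and 0.07 m and z of damper1_mid in the frame of pan_mid between -0.007 and 0.007 m and angle between the x axis of each of damper1_mid, damper2_mid, damper3_mid and the x axis of pan_mid, either way round below 0.15 rad and x of damper2_mid in the frame of pan_mid between -0.02 and 0.02 m and y of damper2_mid in the frame of pan_mid between -0.07 and 0.07 m and z of damper2_mid in the frame of pan_mid between -0.007 and 0.007 m and x of damper3_mid in the frame of pan_mid between -0.02 and 0.02 m and y of damper3_mid in the frame of pan_mid between -0.07 and 0.07 m and z of damper3_mid in the frame of pan_mid between -0.007 and 0.007 m and value of joint lever above 1.1 rad and value of joint beam above 0.13 rad), for 0.5 s.
5. lever back and the loaded beam level again, the shock absorbers still in the pan (x of damper1_mid in the frame of pan_mid between -0.02 and 0.02 m and y of damper1_mid in the frame of pan_mid between -0.07 and 0.07 m and z of damper1_mid in the frame of pan_mid between -0.007 and 0.007 m and angle between the x axis of each of damper1_mid, damper2_mid, damper3_mid and the x axis of pan_mid, either way round below 0.15 rad and x of damper2_mid in the frame of pan_mid between -0.02 and 0.02 m and y of damper2_mid in the frame of pan_mid between -0.07 and 0.07 m and z of damper2_mid in the frame of pan_mid between -0.007 and 0.007 m and x of damper3_mid in the frame of pan_mid between -0.02 and 0.02 m and y of damper3_mid in the frame of pan_mid between -0.07 and 0.07 m and z of damper3_mid in the frame of pan_mid between -0.007 and 0.007 m and value of joint lever below 0.15 rad and value of joint beam below 0.025 rad), for 0.3 s.
At the end, for the whole second after the job is handed in: every shock absorber lies at rest in the tray's cradles (centre within 20 mm along the cradle, within 7 mm of cradle height, aligned within 0.15 rad), the lever within 0.15 rad of arrested and the beam level within 0.025 rad (x of damper1_mid in the frame of tray_mid between -0.02 and 0.02 m and y of damper1_mid in the frame of tray_mid between -0.07 and 0.07 m and z of damper1_mid in the frame of tray_mid between -0.007 and 0.007 m and angle between the x axis of each of damper1_mid, damper2_mid, damper3_mid and the x axis of tray_mid, either way round below 0.15 rad and x of damper2_mid in the frame of tray_mid between -0.02 and 0.02 m and y of damper2_mid in the frame of tray_mid between -0.07 and 0.07 m and z of damper2_mid in the frame of tray_mid between -0.007 and 0.007 m and x of damper3_mid in the frame of tray_mid between -0.02 and 0.02 m and y of damper3_mid in the frame of tray_mid between -0.07 and 0.07 m and z of damper3_mid in the frame of tray_mid between -0.007 and 0.007 m and linear speed of each of damper1, damper2, damper3 below 0.02 m/s and value of joint lever below 0.15 rad and value of joint beam below 0.025 rad); the robot touches nothing.
It fails at once if the clip rack is wrenched (more than 75 N on it) (contact force between rack and anything else above 75 N).
It fails at once if the glue bottle is knocked over (angle between glue_bottle's own z axis and vertical above 0.6 rad).
Of damper1, damper2, damper3 only 2 to 3 are there at a start; the rules pass over those that are not, and their reading is None.
At some moment in a run one of tray may be knocked a few centimetres aside while the robot is not near it.
Once in a run the grip may slacken for a moment while it holds something.
It also fails if it takes over 210 s, if anything falls off the work surface, if the arm or the gripper's body presses on something with over 40 N, if the wrist force passes 120 N, or if a joint passes its speed limit or range.

## Robot

A 6-joint arm with a two-finger parallel gripper is mounted at the origin on the work surface. World frame = base frame: x ahead of the robot, y to its left, z up, the work surface at z = 0. Lengths are in m, angles in rad, forces in N, time in s.
With the tool pointing down it reaches from about 0.35 to 0.975 m from the base axis. Payload 4.9 kg.
Tool frame: the origin (TCP) lies at the very end of the fingers, on their centre line; the grasp point (between the pads) lies 19 mm behind it (manip.grip_depth is the distance from the TCP to the grasp point, in m); z points along the fingers, x is the direction in which the jaws open and shut, and the axes are right-handed (so a half turn about z gives the same grasp; the last joint's range is limited). The gripper opens to 85 mm and grips with 20 to 120 N. Pads are 22 mm wide; open, the fingers measure 114 mm over their backs; the gripper's body (76 mm by 85 mm) begins 54 mm behind the grasp point. The pads swing forward as they close: fully open they stand 13 mm farther back than shut.
Start: joints at [1.033, 0.053, 1.613, -0, 1.476, -0.119], TCP at [0.254, 0.571, 0.231] pointing down, gripper open.
Joint ranges: [-3.01, 3.01], [-1.01, 2.22], [0.06, 2.58], [-1.02, 4.17], [0.09, 2.62], [-3.14, 3.14]. Speed limits (rad/s): [2.57, 2.57, 3.14, 3.14, 3.14, 3.14].

## Interface

Orientations are given as a unit quaternion [w, x, y, z].
In Python, from plant import manip gives the robot as it stands. The module is installed in compiled form; this text tells all that it offers.
- The arm moves only by the shell command python3 -m crank 'ROWS' [OPENING]. ROWS is JSON, a list of rows, each a list of 4 numbers: the shift along the tool's x, y, z in cm, then the turn about the tool's z in units of 6 degrees (1.0 is 6 degrees). A call has 1 to 10 rows; each row shifts and turns the commanded pose from where the row before left it, along the tool's axes as they then stand; what a row does not reach is not made up. A row lasts 1/12 s, in which the tool goes at most 41.7 mm and 7.16 degrees, less where a joint would pass 70% of its speed; a pose out of reach is approached as far as the arm can. A call with a gripper value outside its range is refused whole. OPENING is the opening, from 0 (shut) to 1 (fully open), set as the call begins (- or left out, the last holds). The fingers move at their own pace and stop on an object; the grip force is fixed at half the most. Time passes only in rows, so rows that do not move let the fingers close. It gives the time, the measured TCP pose, the force and the opening at its end, in the units of the state.
- manip.state(): the state, without advancing time (a new reading comes with each control period).
- manip.grab_frame(name): name is "scene" or "side" or "wrist"; returns a dict with "img" (420x560x3 uint8, red, green, blue), "intrinsics" (3x3 intrinsics, pixels), "position" and "orientation" of the camera in the world. Camera axes: x right, y up, looking along -z (the intrinsics and any distortion apply to the point x, -y, -z); pixel columns grow to the right and rows downward; lengths in m; the calibration is good to about 2 mm. A picture is of the moment at which its call begins. There is no depth.
- manip.job_done(): hands the job in, once; it reports no verdict.
The state is a dict: "time": time; "joint_pos": joint angles; "joint_vel": joint speeds; "joint_efforts": joint torques, N m; "tool_pos": TCP position; "tool_rot": TCP orientation; "contact_force": force on the tool from outside, world axes, zero at the start; "ft_torque": the same for the moment, N m; "gripper_width": opening from 0.0 (shut) to 1.0 (fully open).
Only numpy, scipy, OpenCV 4.12 (cv2) and the standard library are available. Lean on these libraries where they do the work, as an engineer would, in place of code of your own. Each camera call takes 0.05 s, during which the arm holds its last target.

## Working session

There is one attempt and no reset: what is moved stays moved. The work goes in short steps, Python scripts to look and compute and a shell command to move; the robot and the scene stay as the last step left them, time stands still between calls to the robot, and variables do not carry over. Pictures are saved under pics/ and viewed, and the job is handed in when it is done.

```bash
mkdir -p pics; ls
cat > h.py <<'E'
import numpy as np, cv2
from plant import manip
from scipy.spatial.transform import Rotation as R
def rot(q): return R.from_quat([q[1],q[2],q[3],q[0]]).as_matrix()
def snap(name,fn):
    f=manip.grab_frame(name); cv2.imwrite('pics/'+fn+'.png',f['img'][:,:,::-1]); np.save('pics/'+fn+'.npy',dict(K=f['intrinsics'],p=f['position'],q=f['orientation'],d={k:v for k,v in f.items() if k not in('img',)}),allow_pickle=True); return f
def load(fn): return np.load('pics/'+fn+'.npy',allow_pickle=True).item()
def proj(c,P):
    P=np.atleast_2d(P); Rm=rot(c['q']); X=(P-np.array(c['p']))@Rm
    K=np.array(c['K']); x=X[:,0]/-X[:,2]; y=-X[:,1]/-X[:,2]
    return np.c_[K[0,0]*x+K[0,2],K[1,1]*y+K[1,2]]
def ray(c,uv):
    K=np.array(c['K']); d=np.array([(uv[0]-K[0,2])/K[0,0],-(uv[1]-K[1,2])/K[1,1],-1.0]); return np.array(c['p']),rot(c['q'])@d
def atz(c,uv,z):
    p,d=ray(c,uv); return p+d*(z-p[2])/d[2]
def tri(cs,uvs):
    A=np.zeros((3,3));b=np.zeros(3)
    for c,uv in zip(cs,uvs):
        p,d=ray(c,uv); d=d/np.linalg.norm(d); M=np.eye(3)-np.outer(d,d); A+=M; b+=M@p
    return np.linalg.solve(A,b)
def plan(target,yaw=None):
    """TCP target -> shift in tool axes cm and yaw units"""
    s=manip.state(); Rm=rot(s['tool_rot']); d=Rm.T@(np.array(target)-s['tool_pos'])*100
    return d
def st():
    s=manip.state(); Rm=rot(s['tool_rot']); print('t',round(s['time'],2),'tcp',np.round(s['tool_pos'],4),'x',np.round(Rm[:,0],3),'z',np.round(Rm[:,2],3),'F',np.round(s['contact_force'],1),'g',round(s['gripper_width'],3),'j',np.round(s['joint_pos'],2))
E
python3 - <<'E'
from h import *
st()
for n in('scene','side','wrist'):
    f=snap(n,n+'0'); print(n,f['intrinsics'],f['position'],f['orientation'],[k for k in f])
E
```

```text
pics
t 0.0 tcp [0.2538 0.5705 0.2301] x [ 0.407  0.914 -0.002] z [-0.001 -0.002 -1.   ] F [-0.4  0.7 -0.1] g 0.996 j [ 1.03  0.05  1.61  0.    1.48 -0.12]
scene [[450.72139734   0.         283.95406614]
 [  0.         450.72139734 204.80648489]
 [  0.           0.           1.        ]] [ 1.03355412 -0.07366293  0.83933711] [0.70087569 0.22691181 0.21546282 0.64098368] ['img', 'intrinsics', 'position', 'orientation']
side [[447.95154475   0.         284.06601258]
 [  0.         447.95154475 213.52695256]
 [  0.           0.           1.        ]] [0.4752085  0.67410224 0.94169047] [-0.0213034  -0.0138406   0.34633222  0.93776788] ['img', 'intrinsics', 'position', 'orientation']
wrist [[304.68683428   0.         276.47872117]
 [  0.         304.68683428 214.84208945]
 [  0.           0.           1.        ]] [0.17997106 0.60407151 0.37245127] [ 0.8278921  -0.13418199 -0.08577567  0.53780331] ['img', 'intrinsics', 'position', 'orientation']
```

View pics/scene0.png

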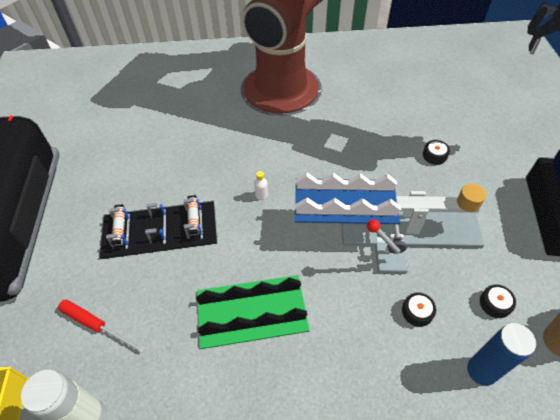

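View pics/side0.png

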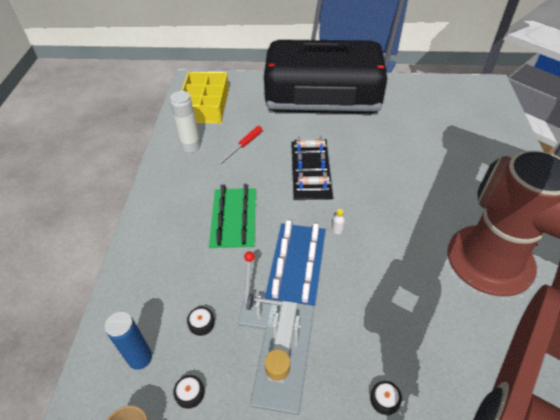

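View pics/wrist0.png

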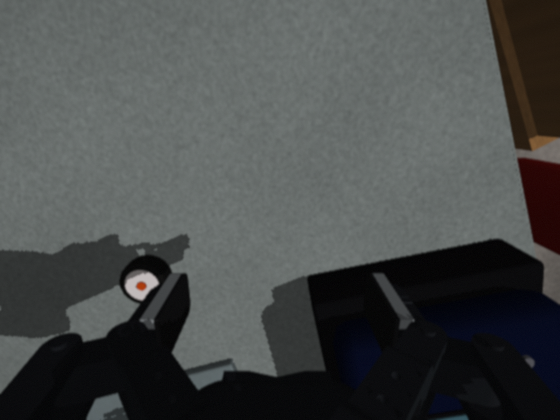

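Run:
```python
from h import *
a=cv2.imread('pics/scene0.png'); b=cv2.imread('pics/side0.png')
def up(im,x0,y0,x1,y1,s,fn):
    c=cv2.resize(im[y0:y1,x0:x1],None,fx=s,fy=s,interpolation=cv2.INTER_CUBIC); cv2.imwrite('pics/'+fn,c); print(c.shape)
up(a,90,180,230,270,5,'z1.png'); up(a,280,160,500,280,3.6,'z2.png'); up(b,280,120,360,240,5,'z3.png'); up(b,200,180,340,420,2.5,'z4.png'); up(a,180,260,320,360,5,'z5.png')
```

```text
(450, 700, 3)
(432, 792, 3)
(600, 400, 3)
(600, 350, 3)
(500, 700, 3)
```

View pics/z1.png

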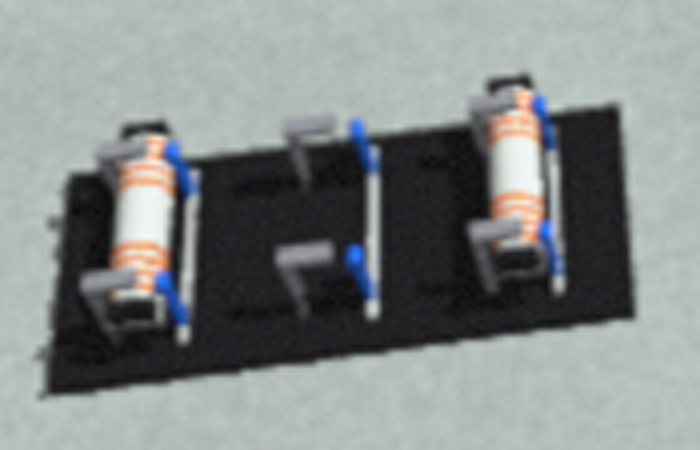

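View pics/z2.png

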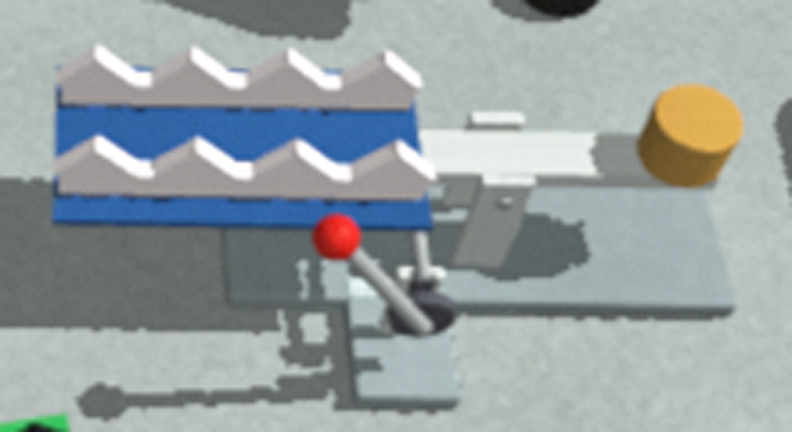

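View pics/z3.png

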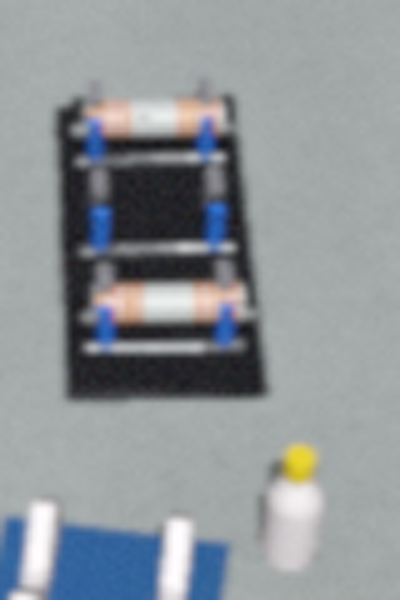

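View pics/z4.png

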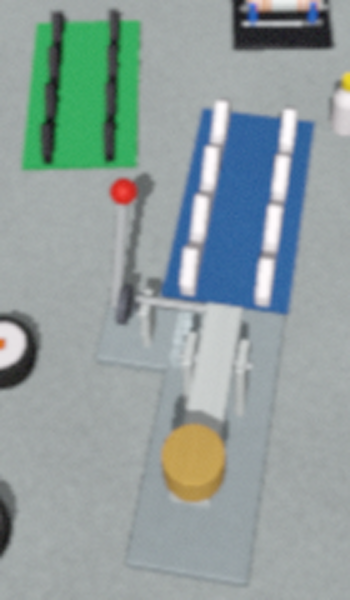

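View pics/z5.png

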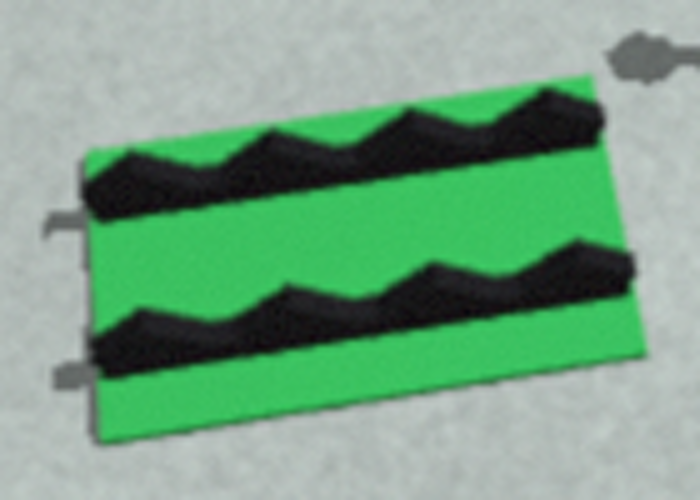

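Run:
```python
from h import *
from scipy.optimize import least_squares
S=load('scene0');D=load('side0')
print('knob',tri([S,D],[(373.6,225.8),(249.2,256)]))
# rack corners order: scene TL,BL,BR,TR ; print at z
for nm,z,sc,sd in [('rack',.008,[(104,215),(99.4,258.6),(216.4,243.2),(213.4,201)],[(291.6,141),(327,139.4),(333.4,198.8),(294,199.4)]),
  ('tray',.006,[(197,290),(298.4,275),(309.4,331),(199.6,348.4)],[(215.2,188.8),(256,188.8),(254.4,246.4),(208.8,247.2)])]:
    a=np.array([atz(S,u,z) for u in sc]); b=np.array([atz(D,u,z) for u in sd])
    print(nm); print(a.round(4),a.mean(0)); print(b.round(4),b.mean(0))
    hx,hy=(.0575,.125) if nm=='rack' else (.06,.104)
    C=np.array([[sx*hx,sy*hy,z] for sx in(1,-1) for sy in(1,-1)])
    def f(p,ret=False):
        c,s=np.cos(p[2]),np.sin(p[2]); W=C@np.array([[c,-s,0],[s,c,0],[0,0,1]]).T+[p[0],p[1],0]
        r=[]
        for cam,uv in((S,sc),(D,sd)):
            q=proj(cam,W)
            for u in uv:
                d=q-np.array(u); i=np.argmin((d**2).sum(1)); r+=list(d[i])
        return np.array(r)
    m=(a.mean(0)+b.mean(0))/2
    best=min((least_squares(f,[m[0],m[1],y]) for y in np.linspace(-.6,.6,7)),key=lambda r:r.cost)
    print(nm,best.x.round(4),'yawdeg',np.degrees(best.x[2]),f(best.x).round(1))
for z in(0,):
  print('bottle', atz(S,(261,198),0),atz(D,(337,232),0))
print('cap',tri([S,D],[(260,175.5),(339.5,212)]))
```

```text
knob [0.58735391 0.12149446 0.14960778]
rack
[[ 0.411  -0.4393  0.008 ]
 [ 0.5252 -0.4318  0.008 ]
 [ 0.5098 -0.1846  0.008 ]
 [ 0.3944 -0.192   0.008 ]] [ 0.4601028  -0.31192423  0.008     ]
[[ 0.5163 -0.428   0.008 ]
 [ 0.4038 -0.4399  0.008 ]
 [ 0.389  -0.1836  0.008 ]
 [ 0.4999 -0.1769  0.008 ]] [ 0.45224306 -0.30710045  0.008     ]
rack [ 0.4567 -0.3112  0.0656] yawdeg 3.758047136278441 [ 0.1 -1.2  0.1 -1.2  0.9 -1.6  0.8 -1.2 -1.8 -0.9 -1.2  0.  -0.8 -1.7
 -2.1 -1.6]
tray
[[ 0.6161 -0.2237  0.006 ]
 [ 0.6012 -0.016   0.006 ]
 [ 0.7213 -0.0076  0.006 ]
 [ 0.7362 -0.2154  0.006 ]] [ 0.66867471 -0.11565421  0.006     ]
[[ 0.7291 -0.2112  0.006 ]
 [ 0.611  -0.2158  0.006 ]
 [ 0.5966 -0.0102  0.006 ]
 [ 0.7144 -0.0028  0.006 ]] [ 0.66277373 -0.11001483  0.006     ]
tray [ 0.6668 -0.1146  0.0708] yawdeg 4.0580793179185415 [ 0.6 -0.9  0.4 -0.7  0.4 -1.1  0.7 -1.2 -1.5 -0.8 -0.9 -1.7 -1.  -1.5
 -1.6 -1.2]
bottle [ 0.38991072 -0.0818418   0.        ] [ 0.38131653 -0.07115402  0.        ]
cap [ 0.38053933 -0.0801335   0.07086318]
```

Run:
```python
from h import *
a=cv2.imread('pics/scene0.png'); b=cv2.imread('pics/side0.png')
def up(im,x0,y0,x1,y1,s,fn):
    c=cv2.resize(im[y0:y1,x0:x1],None,fx=s,fy=s,interpolation=cv2.INTER_CUBIC); cv2.imwrite('pics/'+fn,c); print(c.shape)
up(a,290,165,405,230,6.9,'y1.png'); up(b,240,215,340,315,6,'y2.png')
```

```text
(448, 794, 3)
(600, 600, 3)
```

View pics/y1.png

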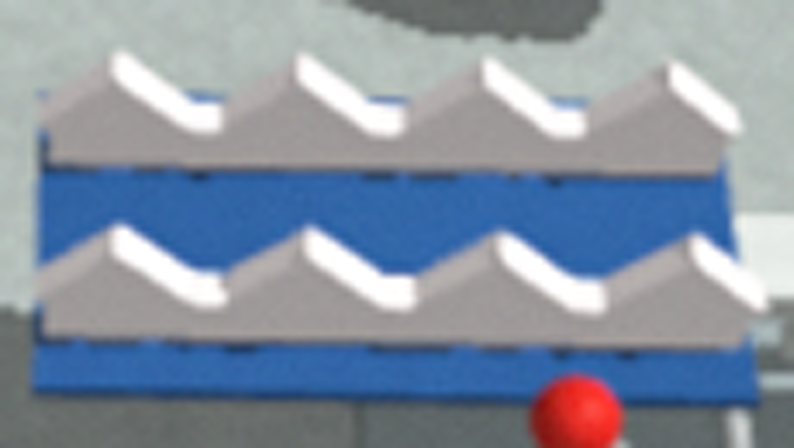

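View pics/y2.png

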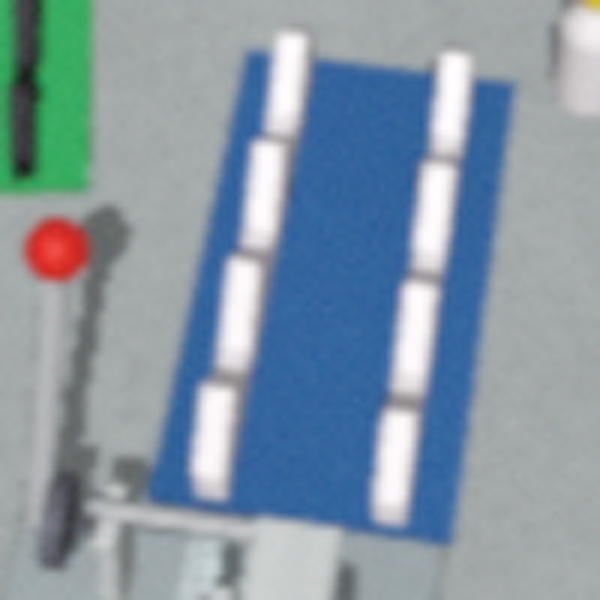

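```bash
cat >> h.py <<'E'
def fit(C,cams,uvs,x0):
    from scipy.optimize import least_squares
    def f(p):
        c,s=np.cos(p[2]),np.sin(p[2]); W=C@np.array([[c,-s,0],[s,c,0],[0,0,1]]).T+[p[0],p[1],0]
        return np.concatenate([(proj(cam,W)-uv).ravel() for cam,uv in zip(cams,uvs)])
    r=least_squares(f,x0); return r.x,f(r.x)
E
python3 - <<'E'
from h import *
S=load('scene0');D=load('side0')
sc=np.array([(115,238),(302,240),(498,246),(692,248),(115,63),(296,66),(483,71),(668,73)])/6.9+[290,165]
sd=np.array([(292,32),(268,140),(243,258),(216,382),(456,52),(438,160),(418,280),(400,408)])/6+[240,215]
C=np.array([[x,y,.141] for x in(.032,-.032) for y in(-.081,-.027,.027,.081)])
for cams,uvs in(([S],[sc]),([D],[sd]),([S,D],[sc,sd])):
    x,r=fit(C,cams,uvs,[.5,.1,0]); print(x.round(4),r.round(1))
E
```

```text
[ 0.4874  0.0913 -0.1187] [-0.3 -0.1  0.4  0.1 -0.  -0.2 -0.1  0.1 -0.2  0.1  0.2  0.1 -0.1 -0.1
  0.   0.1]
[ 0.4845  0.0938 -0.1186] [-0.1 -0.3  0.  -0.   0.1 -0.1  0.1  0.2 -0.  -0.2  0.   0.3  0.2  0.1
 -0.2  0.1]
[ 0.4857  0.0923 -0.118 ] [ 0.1 -0.9  0.8 -0.6  0.4 -1.   0.3 -0.7  0.2 -0.6  0.6 -0.6  0.3 -0.8
  0.3 -0.6 -0.6 -0.8 -0.5 -0.6 -0.5 -0.7 -0.4 -0.4 -0.6 -0.8 -0.5 -0.3
 -0.4 -0.5 -0.8 -0.6]
```

```bash
cat >> h.py <<'E'
def todo(target,heading=None):
    s=manip.state(); Rm=rot(s['tool_rot']); d=Rm.T@(np.array(target)-s['tool_pos'])*100
    h=np.degrees(np.arctan2(Rm[1,0],Rm[0,0])); 
    out='shift cm %s'%np.round(d,2)
    if heading is not None:
        e=(heading-h+180)%360-180; out+=' turn units %.3f'%(-e/6)
    print(out,'heading %.2f'%h)
E
python3 -m crank '[[-1.83,3.25,0,0],[-1.83,3.25,0,0],[-1.83,3.25,0,0],[-1.83,3.25,0,0],[-1.83,3.25,0,0],[-1.83,3.25,0,0],[-1.83,3.25,0,0],[-1.83,3.25,0,0],[-1.83,3.25,0,0],[-1.83,3.25,0,0]]' 0.6; python3 -c "
from h import *
st(); todo([.587,.1215,.23],-6.8)"
```

```text
time: 0.98
tool_pos: [0.4772, 0.2699, 0.2311]
tool_rot: [-0.0, 0.839, 0.545, -0.0]
contact_force: [0.6, 0.3, -0.3]
gripper_width: 0.606
t 0.98 tcp [0.4772 0.2699 0.2311] x [ 0.407  0.914 -0.   ] z [-0. -0. -1.] F [ 0.6  0.3 -0.3] g 0.606 j [ 0.38 -0.13  1.79  0.    1.48 -0.77]
shift cm [-9.09 16.06  0.1 ] turn units 12.134 heading 66.00
```

```bash
python3 -m crank '[[-1.82,3.2,0,0],[-1.82,3.2,0,0],[-1.82,3.2,0,0],[-1.82,3.2,0,0],[-1.82,3.2,0,0],[0,0,0,1.1],[0,0,0,1.1],[0,0,0,1.1],[0,0,0,1.1],[0,0,0,1.1]]' ; python3 -m crank '[[0,0,0,1.1],[0,0,0,1.1],[0,0,0,1.1],[0,0,0,1.1],[0,0,0,1.1],[0,0,0,1.1],[0,0,0,0],[0,0,0,0]]';python3 -c "
from h import *
st(); todo([.587,.1215,.23],-6.8)
for n in ('scene','side','wrist'): snap(n,n+'1')
"
```

```text
time: 1.82
tool_pos: [0.5857, 0.1232, 0.2308]
tool_rot: [-0.0, 0.96, 0.281, -0.0]
contact_force: [0.4, 0.5, 0.1]
gripper_width: 0.597
time: 2.48
tool_pos: [0.5856, 0.1234, 0.231]
tool_rot: [0.0, 0.998, -0.056, -0.0]
contact_force: [-0.1, -0.8, 0.2]
gripper_width: 0.601
t 2.48 tcp [0.5856 0.1234 0.231 ] x [ 0.994 -0.112 -0.001] z [-0.001 -0.    -1.   ] F [-0.1 -0.8  0.2] g 0.601 j [ 0.08 -0.01  1.68 -0.    1.48  0.2 ]
shift cm [0.16 0.17 0.1 ] turn units 0.062 heading -6.43
```

View pics/wrist1.png

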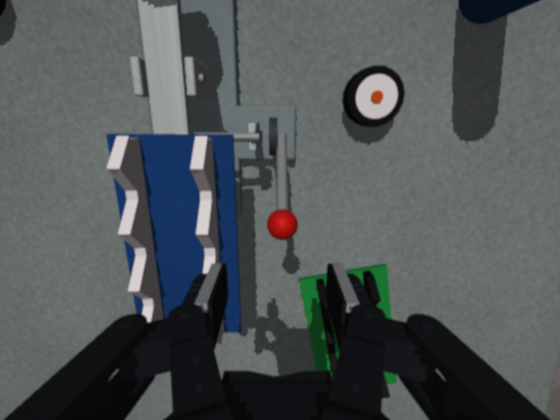

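View pics/side1.png

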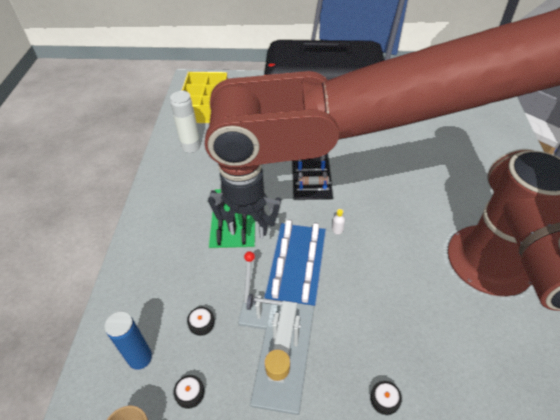

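View pics/scene1.png

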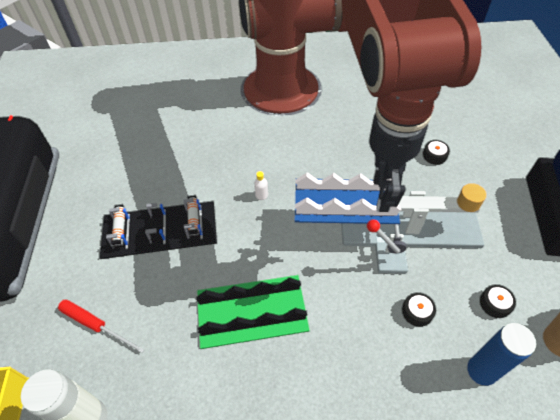

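Run:
```python
from h import *
S,D,W=load('scene1'),load('side1'),load('wrist1')
print(W['p'],rot(W['q']).round(3))
s=manip.state(); T=np.array(s['tool_pos']); 
for c in(S,D,W): print(proj(c,T), proj(c,[.587,.1215,.1486]))
print('wrist knob',atz(W,(282.5,224),.1486))
print('scene knob',atz(S,(373.6,225.8),.1486),'side knob',atz(D,(249.2,256),.1486))
def cen(fn):
    im=cv2.imread('pics/%s.png'%fn).astype(int); m=(im[:,:,2]>130)&(im[:,:,1]<60)&(im[:,:,0]<60); n,l,st,c=cv2.connectedComponentsWithStats(m.astype(np.uint8)); return [(st[i].tolist(),c[i].round(1)) for i in range(1,n) if st[i][4]>20]
for f in('scene0','side0','wrist1','scene1','side1'): print(f,cen(f))
```

```text
[0.59493466 0.20435965 0.37333582] [[ 0.994  0.107  0.037]
 [-0.113  0.943  0.314]
 [-0.001 -0.316  0.949]]
[[381.35794136 197.72947337]] [[373.17030194 225.61119637]]
[[246.73543241 233.65491669]] [[249.09765583 256.52474715]]
[[276.82757774 276.3183013 ]] [[278.72578395 225.04174032]]
wrist knob [0.59004101 0.12203358 0.1486    ]
scene knob [0.58748419 0.12219973 0.1486    ] side knob [0.58691725 0.12011819 0.1486    ]
scene0 [([368, 220, 11, 12, 93], array([373. , 225.8])), ([58, 300, 46, 32, 589], array([ 80.2, 315.3]))]
side0 [([240, 127, 22, 20, 143], array([250.6, 136. ])), ([245, 252, 9, 9, 51], array([249.2, 256.2]))]
wrist1 [([269, 210, 26, 25, 490], array([281.6, 222.3]))]
scene1 [([367, 220, 12, 12, 91], array([372.2, 226.1])), ([58, 301, 46, 31, 575], array([ 80.2, 315.4]))]
side1 [([245, 252, 9, 9, 43], array([249.3, 256. ]))]
```

```bash
python3 -c "
from h import *
todo([.5885,.1225,.131],-6.8)"; python3 -m crank '[[0.3,0.06,0,0.06],[0,0,0,0],[0,0,2.5,0],[0,0,2.5,0],[0,0,2.5,0],[0,0,2.5,0],[0,0,0,0],[0,0,0,0]]' 0.45;python3 -c "
from h import *
st(); todo([.5885,.1225,.131],-6.8)
for n in ('wrist',): snap(n,n+'2')
"
```

```text
shift cm [ 0.29  0.06 10.02] turn units 0.051 heading -6.49
time: 3.3
tool_pos: [0.5876, 0.1223, 0.1298]
tool_rot: [0.0, 0.998, -0.061, -0.002]
contact_force: [-0.5, -0.6, 0.0]
gripper_width: 0.451
t 3.3 tcp [0.5876 0.1223 0.1298] x [ 0.993 -0.121 -0.004] z [-0.004 -0.    -1.   ] F [-0.5 -0.6  0. ] g 0.451 j [ 0.08  0.08  1.76 -0.    1.31  0.2 ]
shift cm [ 0.09 -0.03 -0.12] turn units -0.023 heading -6.94
```

View pics/wrist2.png

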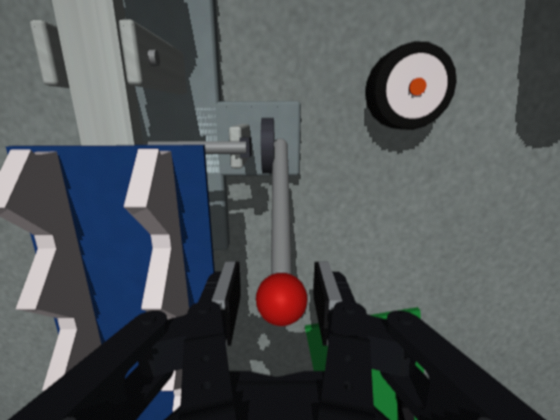

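```bash
python3 -c "
from h import *
W=load('wrist2'); s=manip.state(); T=np.array(s['tool_pos']); print(proj(W,T),proj(W,T+[0,0,.019]),proj(W,T+[0,0.01,.019])); print(atz(W,(282,300),.1486))"
```

```text
[[279.54593967 277.90685832]] [[279.74748919 299.03259458]] [[277.13755225 280.06290401]]
[0.5898935  0.12023592 0.1486    ]
```

```bash
python3 -m crank '[[0.18,0,0,0],[0,0,0,0],[0,0,0,0],[0,0,0,0],[0,0,0,0],[0,0,0,0]]' 0.15;python3 -c "
from h import *
st()"
```

```text
time: 3.85
tool_pos: [0.5901, 0.122, 0.1337]
tool_rot: [0.0, 0.998, -0.061, -0.001]
contact_force: [-7.4, -1.8, 3.4]
gripper_width: 0.248
t 3.85 tcp [0.5901 0.122  0.1337] x [ 0.993 -0.121 -0.001] z [-0.001 -0.001 -1.   ] F [-7.4 -1.8  3.4] g 0.248 j [ 0.08  0.08  1.75 -0.    1.31  0.2 ]
```

```bash
python3 -m crank '[[0,-0.89,-0.55,0],[0,-0.89,-0.55,0],[0,-0.98,-0.36,0],[0,-0.98,-0.36,0],[0,-1.29,-0.25,0],[0,-1.31,-0.08,0],[0,-1.31,0.08,0],[0,-1.29,0.25,0]]'; python3 -m crank '[[0,-0.98,0.36,0],[0,-0.98,0.36,0],[0,-0.68,0.39,0],[0,-0.68,0.39,0],[0,0,0,0],[0,0,0,0],[0,0,0,0],[0,0,0,0]]';python3 -c "
from h import *
st()
for n in ('scene','side'): snap(n,n+'3')"
```

```text
time: 4.52
tool_pos: [0.603, 0.2127, 0.1518]
tool_rot: [-0.0, 0.998, -0.06, 0.002]
contact_force: [-0.3, -0.1, -0.9]
gripper_width: 0.154
time: 5.18
tool_pos: [0.6056, 0.2435, 0.1348]
tool_rot: [0.0, 0.998, -0.061, 0.0]
contact_force: [-0.8, 0.2, 0.2]
gripper_width: 0.146
t 5.18 tcp [0.6056 0.2435 0.1348] x [ 0.993 -0.122  0.   ] z [ 0. -0. -1.] F [-0.8  0.2  0.2] g 0.146 j [ 0.27  0.19  1.63 -0.    1.32  0.39]
```

View pics/side3.png

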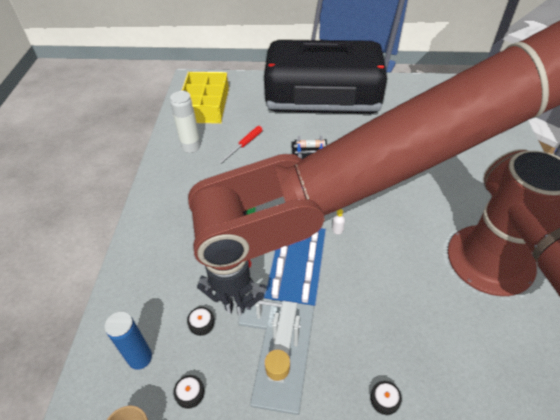

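View pics/scene3.png

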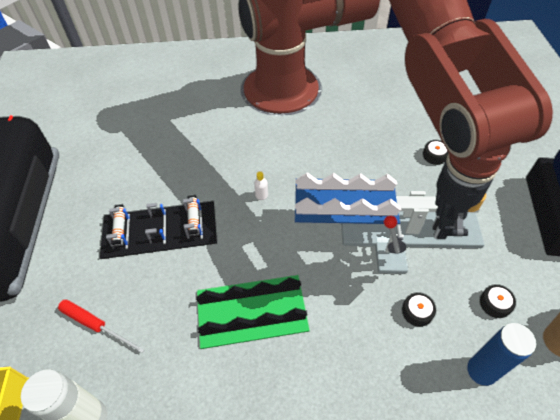

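```bash
cat >> h.py <<'E'
K0=np.array([.5895,.1215,.1486]); YD=np.array([.1177,.993,0])
PIV=K0+.0635*YD; PIV[2]=.065
def knob(a): return PIV-YD*.105*np.sin(.65-a)+np.array([0,0,.105*np.cos(.65-a)])
def lever(c,uv):
    A=np.linspace(-.2,1.5,341); q=np.array([proj(c,knob(a))[0] for a in A]); d=np.hypot(*(q-np.array(uv)).T); i=d.argmin(); return A[i],d[i],knob(A[i])
E
python3 - <<'E'
from h import *
S=load('scene3'); im=cv2.imread('pics/scene3.png').astype(int); m=(im[:,:,2]>120)&(im[:,:,1]<60)&(im[:,:,0]<60); n,l,s,c=cv2.connectedComponentsWithStats(m.astype(np.uint8)); print([(s[i].tolist(),c[i]) for i in range(1,n) if s[i][4]>20])
print(lever(S,(390.5,222.5)))
cv2.imwrite('pics/z6.png',cv2.resize(cv2.imread('pics/scene3.png')[160:280,340:500],None,fx=5,fy=5,interpolation=2))
E
```

```text
[([384, 216, 13, 12, 117], array([390.14529915, 221.7008547 ])), ([58, 301, 46, 31, 575], array([ 80.2226087 , 315.39652174]))]
(np.float64(0.31), np.float64(0.17714607030370538), array([0.59285255, 0.14978447, 0.16398924]))
```

View pics/z6.png

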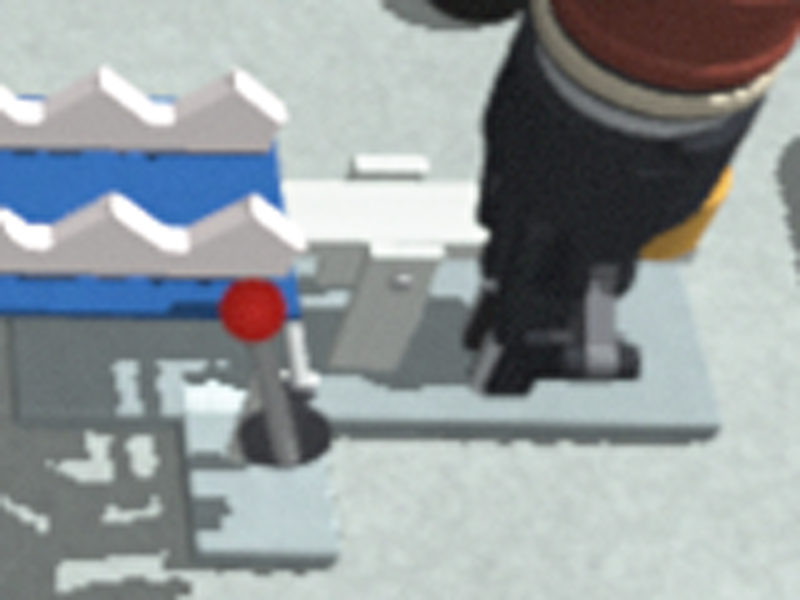

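```bash
python3 -m crank '[[0,0,-3.5,0],[0,0,-3.5,0],[0,3.1,0,0],[0,3.1,0,0],[0,3.1,0,0],[0,3.1,0,0],[0,0,0,0],[0,0,0,0]]' 0;python3 -c "
from h import *
st()
for a in (.31,.5,.65,.8,.95,1.1,1.2,1.3): print(a,(knob(a)-YD*.023-np.array([0,0,.008])).round(4))
todo(knob(.31)-YD*.030-np.array([0,0,.008]),-6.8)"
```

```text
time: 5.95
tool_pos: [0.5904, 0.1194, 0.2049]
tool_rot: [-0.0, 0.998, -0.062, 0.0]
contact_force: [-0.7, 0.4, 1.0]
gripper_width: 0.001
t 5.95 tcp [0.5904 0.1194 0.2049] x [ 0.992 -0.124  0.001] z [ 0.001  0.    -1.   ] F [-0.7  0.4  1. ] g 0.001 j [0.08 0.02 1.69 0.   1.43 0.2 ]
0.31 [0.5901 0.1269 0.156 ]
0.5 [0.5924 0.1461 0.1608]
0.65 [0.5943 0.1617 0.162 ]
0.8 [0.5961 0.1773 0.1608]
0.95 [0.5979 0.1925 0.1573]
1.1 [0.5996 0.2071 0.1515]
1.2 [0.6007 0.2162 0.1465]
1.3 [0.6017 0.2248 0.1406]
shift cm [-0.12 -0.05  4.89] turn units -0.055 heading -7.13
```

```bash
python3 -m crank '[[-0.1,0,2.5,0],[0,0,2.4,0],[0,0,0,0],[0,-0.7,0,0],[0,-0.97,-0.24,0],[0,-0.97,-0.24,0],[0,-0.8,-0.06,0],[0,-0.8,-0.06,0],[0,-0.8,0.06,0],[0,-0.8,0.06,0]]' ; python3 -m crank '[[0,-0.77,0.17,0],[0,-0.77,0.17,0],[0,-0.74,0.29,0],[0,-0.74,0.29,0],[0,-0.46,0.25,0],[0,-0.46,0.25,0],[0,-0.46,0.3,0],[0,0,0,0],[0,0,0,0],[0,0,0,0]]';python3 -c "
from h import *
st()
for n in ('scene','wrist'): snap(n,n+'4')"
```

```text
time: 6.78
tool_pos: [0.597, 0.1801, 0.1612]
tool_rot: [-0.0, 0.998, -0.06, 0.001]
contact_force: [-0.0, -1.1, 0.2]
gripper_width: -0.007
time: 7.62
tool_pos: [0.6017, 0.2227, 0.143]
tool_rot: [-0.0, 0.998, -0.061, -0.0]
contact_force: [-0.1, 0.9, -0.9]
gripper_width: 0.001
t 7.62 tcp [0.6017 0.2227 0.143 ] x [ 0.993 -0.121 -0.   ] z [-0.  0. -1.] F [-0.1  0.9 -0.9] g 0.001 j [0.24 0.16 1.65 0.   1.33 0.36]
```

View pics/wrist4.png

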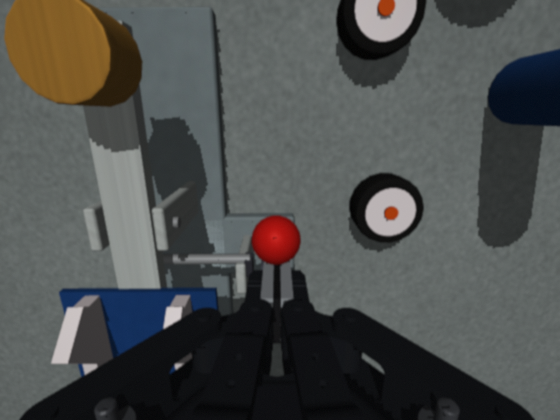

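View pics/scene4.png

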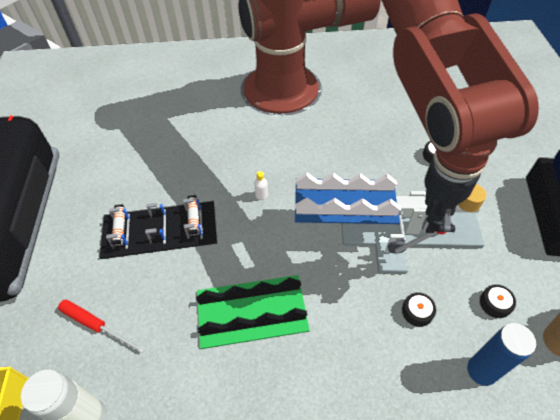

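Run:
```python
from h import *
W=load('wrist4'); print(lever(W,(276,240)))
for a in(0.9,1.0,1.1,1.2,1.3): print(a,proj(W,knob(a)),knob(a).round(3))
```

```text
(np.float64(1.28), np.float64(0.2049569999658393), array([0.6042549 , 0.24598268, 0.14984289]))
0.9 [[276.25635876 325.42123118]] [0.6   0.21  0.167]
1.0 [[276.17903897 303.0722273 ]] [0.601 0.22  0.164]
1.1 [[276.10927823 280.23709233]] [0.602 0.23  0.16 ]
1.2 [[276.04914353 257.6433047 ]] [0.603 0.239 0.155]
1.3 [[276.00011535 235.9751443 ]] [0.604 0.248 0.149]
```

```bash
python3 -m crank '[[0,0,-2.9,0],[0,0,-2.9,0],[0,-3,0,0],[0,-3.0,0,0],[0,0,0,0],[0,0,2.9,0],[0,0,2.9,0],[0,0,0,0]]' ;python3 -c "
from h import *
st()
p=None
for a in (1.28,1.2,1.1,.95,.8,.65,.5,.35,.2,.1,.03):
    q=(knob(a)+YD*.023-np.array([0,0,.008])); print(a,q.round(4), '' if p is None else ((p-q)@YD*100, (p-q)[2]*100)); p=q
todo(knob(1.28)+YD*.023-np.array([0,0,.008]),-6.8)"
```

```text
time: 8.38
tool_pos: [0.605, 0.2807, 0.1358]
tool_rot: [0.002, 0.998, -0.061, -0.005]
contact_force: [-1.3, -1.0, -2.3]
gripper_width: 0.007
t 8.38 tcp [0.605  0.2807 0.1358] x [ 0.993 -0.121 -0.011] z [-0.011 -0.004 -1.   ] F [-1.3 -1.  -2.3] g 0.007 j [ 0.32  0.23  1.58 -0.    1.34  0.44]
1.28 [0.607  0.2688 0.1418] 
1.2 [0.6061 0.2619 0.1465] (np.float64(0.6977358721877288), np.float64(-0.46721864434721705))
1.1 [0.6051 0.2527 0.1515] (np.float64(0.9209877970925947), np.float64(-0.5031870930782972))
0.95 [0.6033 0.2382 0.1573] (np.float64(1.4640328735929318), np.float64(-0.5763385611157551))
0.8 [0.6015 0.223  0.1608] (np.float64(1.5337119053368495), np.float64(-0.35106318250958113))
0.65 [0.5997 0.2074 0.162 ] (np.float64(1.5689470741735903), np.float64(-0.11790368167155507))
0.5 [0.5978 0.1918 0.1608] (np.float64(1.5689470741735903), np.float64(0.11790368167155507))
0.35 [0.596  0.1766 0.1573] (np.float64(1.5337119053368495), np.float64(0.35106318250958113))
0.2 [0.5943 0.162  0.1515] (np.float64(1.4640328735929289), np.float64(0.5763385611157551))
0.1 [0.5932 0.1529 0.1465] (np.float64(0.9209877970925947), np.float64(0.5031870930782972))
0.03 [0.5925 0.1468 0.1425] (np.float64(0.6125934195176119), np.float64(0.4057836866682041))
shift cm [ 0.33  1.16 -0.6 ] turn units -0.026 heading -6.96
```

```bash
python3 -m crank '[[0.2,1.16,-0.3,0],[0,0.7,-0.4,0],[0,0.92,-0.5,0],[0,0.75,-0.29,0],[0,0.75,-0.29,0],[0,0.77,-0.17,0],[0,0.77,-0.17,0],[0,0.78,-0.06,0],[0,0.78,-0.06,0],[0,0.78,0.06,0]]'; python3 -m crank '[[0,0.78,0.06,0],[0,0.77,0.17,0],[0,0.77,0.17,0],[0,0.73,0.29,0],[0,0.73,0.29,0],[0,0.92,0.5,0],[0,0.6,0.4,0],[0,0,0,0],[0,0,0,0],[0,0,0,0]]';python3 -c "
from h import *
st()
for n in ('scene','wrist'): snap(n,n+'5')"
```

```text
time: 9.22
tool_pos: [0.601, 0.1999, 0.165]
tool_rot: [0.0, 0.998, -0.061, 0.0]
contact_force: [0.7, 0.5, 0.5]
gripper_width: -0.002
time: 10.05
tool_pos: [0.5947, 0.1484, 0.146]
tool_rot: [0.0, 0.998, -0.061, -0.0]
contact_force: [-0.6, -0.4, 0.6]
gripper_width: 0.004
t 10.05 tcp [0.5947 0.1484 0.146 ] x [ 0.993 -0.121 -0.   ] z [-0. -0. -1.] F [-0.6 -0.4  0.6] g 0.004 j [ 0.12  0.09  1.72 -0.    1.33  0.24]
```

View pics/scene5.png

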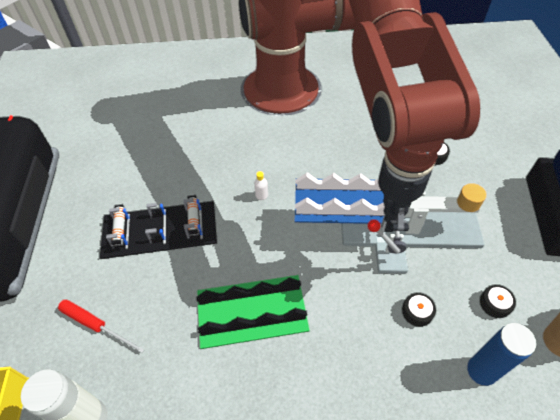

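Run:
```python
from h import *
for f in('scene0','scene5'):
    im=cv2.imread('pics/%s.png'%f).astype(int); m=(im[:,:,2]>110)&(im[:,:,1]<60)&(im[:,:,0]<60); n,l,s,c=cv2.connectedComponentsWithStats(m.astype(np.uint8)); 
    for i in range(1,n):
        if s[i][4]>20 and c[i][0]>300: print(f,s[i],c[i],lever(load(f),c[i]))
```

```text
scene0 [367 220  12  12 103] [372.49514563 225.93203883] (np.float64(-0.010000000000000009), np.float64(1.0789011933261539), array([0.58939675, 0.12062887, 0.14794918]))
scene5 [368 220  12  12 112] [373.50892857 225.41071429] (np.float64(0.009999999999999981), np.float64(1.2256084177810334), array([0.58959351, 0.12228892, 0.14922005]))
```

```bash
python3 -m crank '[[0,-0.4,-2.6,0],[0,0,-2.6,0],[0,0,-2.6,0],[0,0,-2.6,0],[-0.33,3.55,0,0],[-0.33,3.55,0,0],[-0.33,3.55,0,0],[-0.33,3.55,0,0],[-0.33,3.55,0,0],[-0.33,3.55,0,0]]' 0.7;  python3 -m crank '[[-0.33,3.55,0,0],[-0.33,3.55,0,0],[-0.33,3.55,0,0],[-0.33,3.55,0,0],[-0.33,3.55,0,0],[-0.33,3.55,0,0],[0,0,0,1.1],[0,0,0,1.1],[0,0,0,1.1],[0,0,0,1.1]]' ;  python3 -m crank '[[0,0,0,1.1],[0,0,0,1.1],[0,0,0,1.1],[0,0,0,1.1],[0,0,0,1.1],[0,0,0,1.1],[0,0,0,1.1],[0,0,0,1.1],[0,0,0,0],[0,0,0,0]]' ;python3 -c "
from h import *
st(); todo([.5,-.27,.25],-86.2)
for n in ('scene','wrist'): snap(n,n+'6')"
```

```text
time: 10.98
tool_pos: [0.5494, -0.0579, 0.2506]
tool_rot: [0.0, 0.998, -0.06, 0.0]
contact_force: [0.1, -0.7, 0.0]
gripper_width: 0.701
time: 11.82
tool_pos: [0.5044, -0.266, 0.2504]
tool_rot: [0.0, 0.957, -0.29, 0.0]
contact_force: [-0.3, 0.1, 0.1]
gripper_width: 0.701
time: 12.65
tool_pos: [0.5045, -0.2656, 0.2504]
tool_rot: [-0.0, 0.732, -0.682, 0.0]
contact_force: [0.4, 0.9, 0.3]
gripper_width: 0.702
t 12.65 tcp [ 0.5045 -0.2656  0.2504] x [ 0.07  -0.998  0.   ] z [ 0. -0. -1.] F [0.4 0.9 0.3] g 0.702 j [-0.62 -0.09  1.72 -0.    1.51  0.89]
shift cm [0.4  0.48 0.04] turn units 0.039 heading -85.97
```

View pics/wrist6.png

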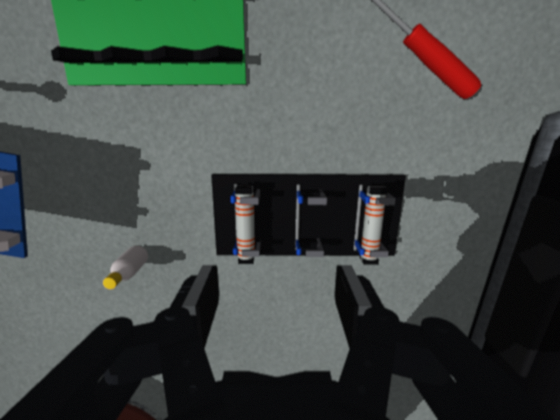

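Run:
```python
from h import *
W=load('wrist6');im=cv2.imread('pics/wrist6.png')
cv2.imwrite('pics/z7.png',cv2.resize(im[165:275,200:415],None,fx=3.7,fy=3.7,interpolation=2))
uv=np.array([(212,174),(405,176),(403,255),(216,257)]); C=np.array([[.0575,.125,.008],[.0575,-.125,.008],[-.0575,-.125,.008],[-.0575,.125,.008]])
print(fit(C,[W],[uv],[.457,-.311,.066]))
print(atz(W,(245,223),.034),atz(W,(373,223),.034))
```

```text
(array([ 0.45710849, -0.31184666,  0.07786816]), array([-0.0639419 ,  1.35242607,  3.15288896, -2.1794323 , -5.48234095,
        0.66464369,  2.10648617, -0.04586173]))
[ 0.45266153 -0.22941585  0.034     ] [ 0.46386065 -0.38924853  0.034     ]
```

View pics/z7.png

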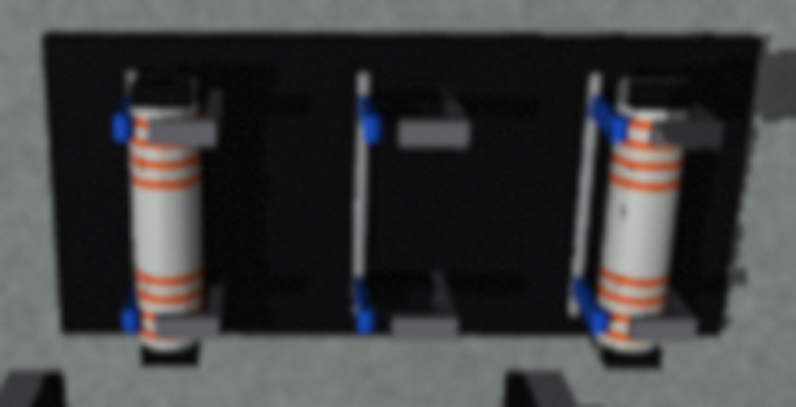

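Run:
```python
from h import *
W=load('wrist6')
uv=np.array([(212.2,174.5),(406.8,175.3),(394.6,254),(216.8,254)]); C=np.array([[.0575,.125,.008],[.0575,-.125,.008],[-.0575,-.125,.008],[-.0575,.125,.008]])
p,r=fit(C,[W],[uv],[.457,-.311,.066]); print(p.round(4),r.round(1))
# dampers from zoom: centre of visible cylinder top surface
for zz in [(167,218),(640,215)]:
    u=np.array(zz)/3.7+[200,165]; print(u,atz(W,u,.034), atz(W,u,.042))
# mid of end caps
for e1,e2 in [((163,92),(170,353)),((655,92),(630,355))]:
    for e in(e1,e2):
        u=np.array(e)/3.7+[200,165]; print('end',atz(W,u,.044))
c,s=np.cos(p[2]),np.sin(p[2])
for y in(-.08,0,.08): print(p[0]-s*y,p[1]+c*y)
```

```text
[ 0.4581 -0.3101  0.0655] [-1.2 -1.2  0.6 -1.1  1.2  2.  -0.5  1.2]
[245.13513514 223.91891892] [ 0.45144901 -0.22963052  0.034     ] [ 0.454437   -0.23029783  0.042     ]
[372.97297297 223.10810811] [ 0.4637157  -0.38923923  0.034     ] [ 0.46643002 -0.38634563  0.042     ]
end [ 0.49764649 -0.22760231  0.044     ]
end [ 0.40596258 -0.2333406   0.044     ]
end [ 0.50856053 -0.38331851  0.044     ]
end [ 0.41623348 -0.39088123  0.044     ]
0.4633270952863722 -0.3899365658118481
0.458092060252659 -0.3101080345201113
0.4528570252189457 -0.23027950322837457
```

```bash
python3 -c "
from h import *
todo([.4528,-.230,.11],-86.2)"
```

```text
shift cm [-3.92  4.91 14.02] turn units 0.032 heading -86.01
```

```bash
python3 -m crank '[[-1.96,2.45,0,0.03],[-1.96,2.45,0,0],[0,0,2.8,0],[0,0,2.8,0],[0,0,2.8,0],[0,0,2.8,0],[0,0,2.8,0],[0,0,0,0],[0,0,0,0]]' 0.6 ;python3 -c "
from h import *
st(); todo([.4528,-.23,.020],-86.2)
for n in ('wrist',): snap(n,n+'7')
W=load('wrist7');
for z in(.05,.08,.11): print(proj(W,[.4528,-.23,.034]))
s=manip.state(); print(proj(W,s['tool_pos']+np.array([0,0,-.076])))"
```

```text
time: 13.5
tool_pos: [0.4518, -0.2291, 0.1088]
tool_rot: [0.0, 0.73, -0.684, -0.002]
contact_force: [-0.3, 0.0, 1.0]
gripper_width: 0.601
t 13.5 tcp [ 0.4518 -0.2291  0.1088] x [ 0.065 -0.998 -0.002] z [-0.003  0.002 -1.   ] F [-0.3  0.   1. ] g 0.601 j [-0.62 -0.12  1.99 -0.    1.27  0.89]
shift cm [ 0.12 -0.12  8.88] turn units -0.013 heading -86.28
[[278.50342531 224.35467017]]
[[278.50342531 224.35467017]]
[[278.50342531 224.35467017]]
[[278.60861282 224.33054162]]
```

View pics/wrist7.png

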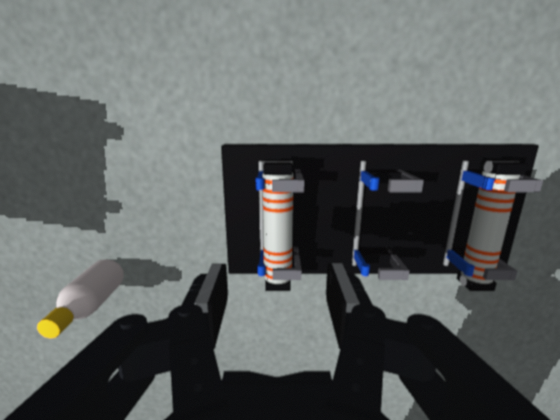

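```bash
python3 -m crank '[[0,-0.1,2.5,0],[0,0,2.5,0],[0,0,2,0],[0,0,1.1,0],[0,0,0.8,0],[0,0,0,0],[0,0,0,0],[0,0,0,0]]' ;python3 -c "
from h import *
st()
for n in ('wrist','scene'): snap(n,n+'8')
"
```

```text
time: 14.22
tool_pos: [0.4551, -0.2307, 0.0229]
tool_rot: [-0.0, 0.729, -0.684, 0.002]
contact_force: [0.4, -0.5, 0.4]
gripper_width: 0.604
t 14.22 tcp [ 0.4551 -0.2307  0.0229] x [ 0.064 -0.998  0.002] z [ 0.003 -0.002 -1.   ] F [ 0.4 -0.5  0.4] g 0.604 j [-0.62  0.01  2.03 -0.    1.1   0.89]
```

View pics/wrist8.png

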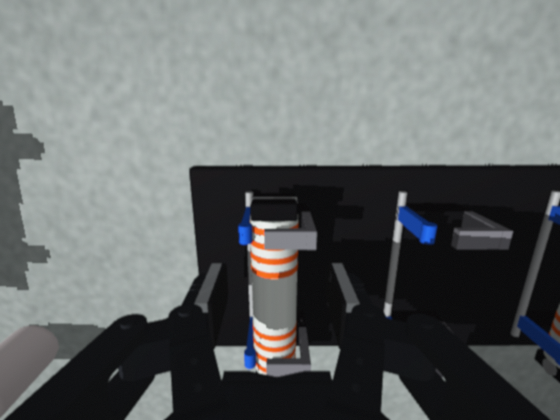

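```bash
python3 -m crank '[[-0.2,-0.2,0.3,0],[0,0,0,0],[0,0,0,0]]' ;python3 -c "
from h import *
st()"; python3 -m crank '[[0,0,0,0],[0,0,0,0],[0,0,0,0],[0,0,0,0],[0,0,0,0],[0,0,0,0]]' 0.0; python3 -c "
from h import *
st()
for n in ('wrist','scene'): snap(n,n+'9')
"
```

```text
time: 14.57
tool_pos: [0.4557, -0.2275, 0.0181]
tool_rot: [0.0, 0.729, -0.684, -0.0]
contact_force: [0.2, -0.8, 0.5]
gripper_width: 0.597
t 14.57 tcp [ 0.4557 -0.2275  0.0181] x [ 0.064 -0.998 -0.   ] z [-0.  0. -1.] F [ 0.2 -0.8  0.5] g 0.597 j [-0.61  0.02  2.03 -0.    1.09  0.9 ]
time: 15.07
tool_pos: [0.4558, -0.2281, 0.0183]
tool_rot: [0.0, 0.729, -0.684, 0.0]
contact_force: [-1.0, -2.5, 0.7]
gripper_width: 0.235
t 15.07 tcp [ 0.4558 -0.2281  0.0183] x [ 0.064 -0.998  0.001] z [ 0.    -0.001 -1.   ] F [-1.  -2.5  0.7] g 0.235 j [-0.61  0.02  2.03 -0.    1.09  0.9 ]
```

View pics/wrist9.png

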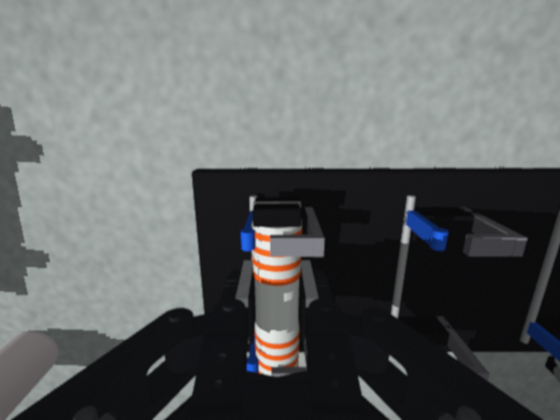

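```bash
python3 -m crank '[[-0.4,0,0,0],[-0.4,0,0,0],[-0.4,0,0,0],[0,0,0,0]]' ; python3 -m crank '[[-0.4,0,0,0],[-0.4,0,0,0],[-0.4,0,0,0],[0,0,0,0],[0,0,0,0]]'; python3 -c "
from h import *
st()
for n in ('wrist','side'): snap(n,n+'10')
"
```

```text
time: 15.5
tool_pos: [0.4553, -0.216, 0.0184]
tool_rot: [0.0, 0.73, -0.684, 0.001]
contact_force: [0.2, -5.8, 0.9]
gripper_width: 0.237
time: 15.92
tool_pos: [0.4549, -0.2041, 0.0188]
tool_rot: [-0.0, 0.729, -0.684, 0.001]
contact_force: [0.9, -3.8, 3.1]
gripper_width: 0.233
t 15.92 tcp [ 0.4549 -0.2041  0.0188] x [ 0.064 -0.998  0.001] z [ 0.002 -0.001 -1.   ] F [ 0.9 -3.8  3.1] g 0.233 j [-0.57 -0.01  2.06  0.    1.09  0.94]
```

View pics/wrist10.png

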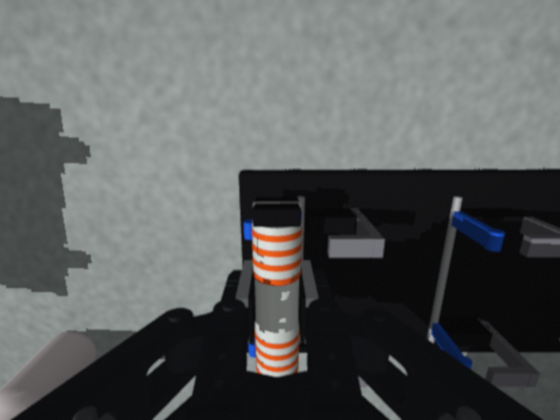

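```bash
python3 -m crank '[[-0.2,0,0,0],[0,0,-0.5,0],[0,0,-1.5,0],[0,0,-3,0],[0,0,-3,0],[0,0,-3,0],[0,0,-3,0],[0,0,-3,0],[0,0,-2,0],[0,0,0,0]]' ; python3 -m crank '[[-2.9,-0.5,0,0],[-2.9,-0.5,0,0],[-2.9,-0.5,0,0],[-2.9,-0.5,0,0],[-2.9,-0.5,0,0],[-2.9,-0.5,0,0],[-2.9,-0.5,0,0],[-2.9,-0.5,0,0],[-2.9,-0.5,0,0],[-2.9,-0.5,0,0]]';python3 -m crank '[[0,0,0,0.9],[0,0,0,0.9],[0,0,0,0],[0,0,0,0]]'; python3 -c "
from h import *
st(); todo([.488,.0915,.21],-96.8)
for n in ('wrist','scene'): snap(n,n+'11')
"
```

```text
time: 16.85
tool_pos: [0.4557, -0.2019, 0.2125]
tool_rot: [-0.001, 0.729, -0.684, 0.003]
contact_force: [0.4, -0.1, 0.6]
gripper_width: 0.233
time: 17.68
tool_pos: [0.4834, 0.0929, 0.2051]
tool_rot: [0.002, 0.729, -0.684, -0.002]
contact_force: [-0.4, 0.0, -1.1]
gripper_width: 0.234
time: 18.02
tool_pos: [0.484, 0.0913, 0.2057]
tool_rot: [-0.001, -0.663, 0.749, 0.002]
contact_force: [0.3, 0.0, -1.6]
gripper_width: 0.233
t 18.02 tcp [0.484  0.0913 0.2057] x [-0.121 -0.993 -0.   ] z [-0.005  0.001 -1.   ] F [ 0.3  0.  -1.6] g 0.233 j [ 0.03 -0.25  1.94  0.    1.46  1.73]
shift cm [-0.07 -0.4  -0.43] turn units -0.030 heading -96.98
```

View pics/wrist11.png

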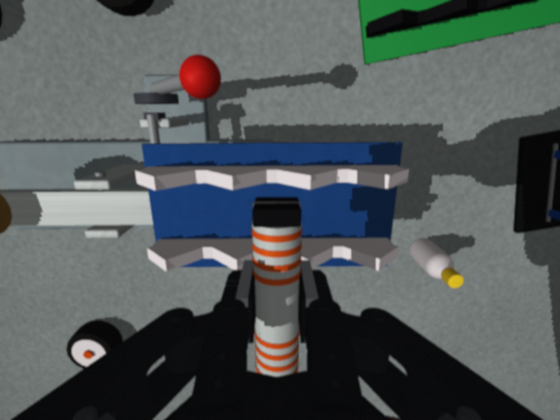

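View pics/scene11.png

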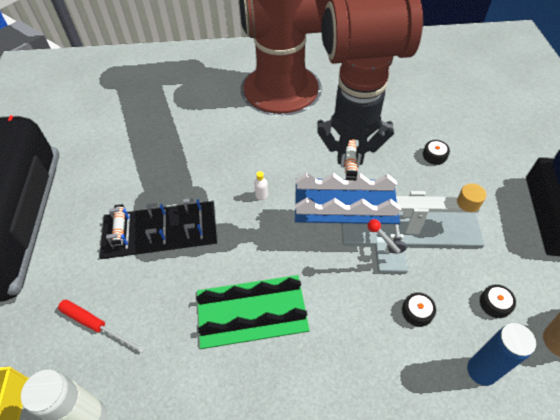

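Run:
```python
from h import *
im=cv2.imread('pics/wrist11.png')
cv2.imwrite('pics/z8.png',cv2.resize(im[135:275,130:415],None,fx=2.8,fy=2.8,interpolation=2))
W=load('wrist11')
c,s=np.cos(-.118),np.sin(-.118)
for x in(.037,.027,-.027,-.037):
    for y in(-.081,-.027,.027,.081):
        P=[.488+c*x-s*y,.0915+s*x+c*y,.141]; print((x,y),((proj(W,P)[0]-[130,135])*2.8).round(0),end=' ')
    print()
```

```text
(0.037, -0.081) [739. 109.] (0.037, -0.027) [519. 110.] (0.037, 0.027) [298. 111.] (0.037, 0.081) [ 77. 112.] 
(0.027, -0.081) [734. 149.] (0.027, -0.027) [517. 150.] (0.027, 0.027) [300. 151.] (0.027, 0.081) [ 83. 152.] 
(-0.027, -0.081) [711. 345.] (-0.027, -0.027) [510. 346.] (-0.027, 0.027) [309. 347.] (-0.027, 0.081) [108. 347.] 
(-0.037, -0.081) [707. 378.] (-0.037, -0.027) [509. 379.] (-0.037, 0.027) [310. 380.] (-0.037, 0.081) [112. 380.]
```

View pics/z8.png

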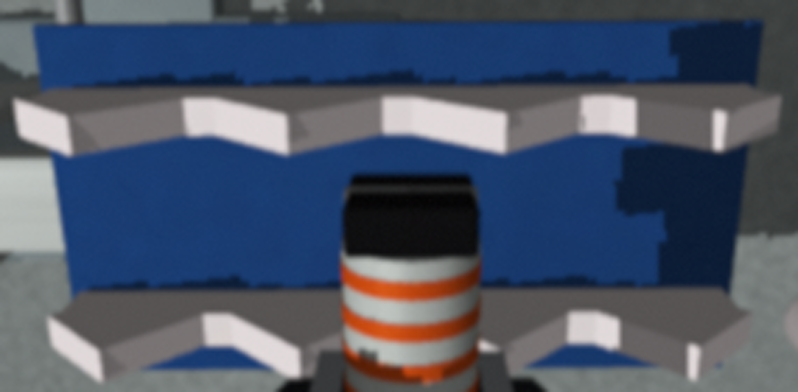

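```bash
python3 -c "
from h import *
todo([.4947,.1479,.21],-96.8); todo([.4947,.1479,.145],-96.8)"
```

```text
shift cm [-5.79 -0.3  -0.33] turn units -0.043 heading -97.06
shift cm [-5.79 -0.32  6.17] turn units -0.043 heading -97.06
```

```bash
python3 -m crank '[[-2,-0.1,0,-0.04],[-2,-0.1,0,0],[-1.79,-0.1,0,0],[0,0,2,0],[0,0,2,0],[0,0,2,0],[0,0,0.5,0],[0,0,0,0],[0,0,0,0],[0,0,0,0]]';  python3 -c "
from h import *
st(); todo([.4947,.1479,.116],-96.8)
for n in ('wrist','side'): snap(n,n+'12')
"
```

```text
time: 18.95
tool_pos: [0.4964, 0.1479, 0.1447]
tool_rot: [0.001, -0.663, 0.748, -0.001]
contact_force: [0.3, 0.2, -0.1]
gripper_width: 0.235
t 18.95 tcp [0.4964 0.1479 0.1447] x [-0.12  -0.993 -0.001] z [ 0.002  0.    -1.   ] F [ 0.3  0.2 -0.1] g 0.235 j [ 0.15 -0.14  1.95  0.    1.33  1.84]
shift cm [0.02 0.17 2.87] turn units -0.017 heading -96.90
```

View pics/wrist12.png

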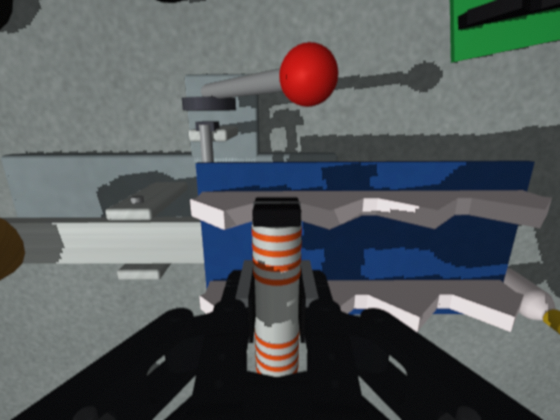

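View pics/side12.png

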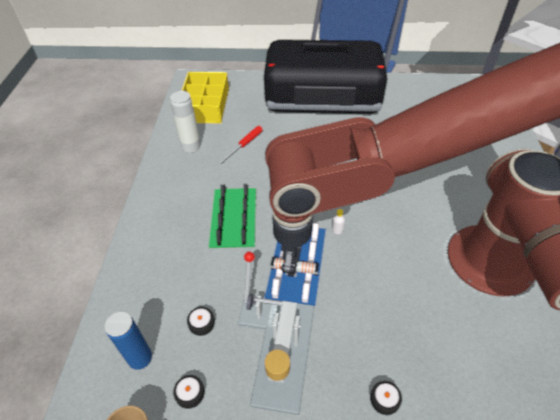

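```bash
python3 -m crank '[[0,0.1,1,0],[0,0,1,0],[0,0,0.8,0],[0,0,0,0],[0,0,0,0],[0,0,0,0]]';  python3 -c "
from h import *
st()"; python3 -m crank '[[0,0,0,0],[0,0,0,0],[0,0,0,0],[0,0,0,0],[0,0,0,0]]' 0.42;python3 -c "
from h import *
st()
for n in ('wrist','side'): snap(n,n+'13')
"
```

```text
time: 19.55
tool_pos: [0.4943, 0.1481, 0.1147]
tool_rot: [-0.0, -0.663, 0.748, 0.0]
contact_force: [1.5, 0.5, -1.4]
gripper_width: 0.237
t 19.55 tcp [0.4943 0.1481 0.1147] x [-0.12  -0.993  0.   ] z [-0.001 -0.    -1.   ] F [ 1.5  0.5 -1.4] g 0.237 j [ 0.15 -0.11  1.97 -0.    1.28  1.84]
time: 19.97
tool_pos: [0.4944, 0.1482, 0.1153]
tool_rot: [0.0, -0.663, 0.748, 0.0]
contact_force: [-0.2, 0.1, 0.5]
gripper_width: 0.423
t 19.97 tcp [0.4944 0.1482 0.1153] x [-0.12  -0.993 -0.   ] z [-0.  0. -1.] F [-0.2  0.1  0.5] g 0.423 j [ 0.15 -0.11  1.97  0.    1.28  1.84]
```

View pics/wrist13.png

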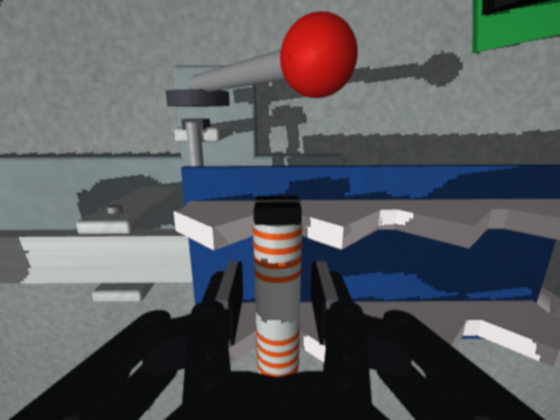

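```bash
python3 -m crank '[[0,0,-1,0],[0,0,-2.5,0],[0,0,-3,0],[0,0,-3,0],[0,0,0,0],[3.8,-0.24,0,0],[3.8,-0.24,0,0],[3.8,-0.24,0,0],[3.8,-0.24,0,0],[3.8,-0.24,0,0]]'; python3 -m crank '[[3.8,-0.24,0,0],[3.8,-0.24,0,0],[3.8,-0.24,0,0],[3.8,-0.24,0,0],[3.8,-0.24,0,0],[3.8,-0.24,0,0],[3.8,-0.24,0,0],[3.8,-0.24,0,-0.9],[3.8,-0.24,0,-0.9],[0,0,0,0]]' 0.6; python3 -c "
from h import *
st(); todo([.4635,-.3892,.11],-86.2)
for n in ('scene',): snap(n,n+'14')
"
```

```text
time: 20.9
tool_pos: [0.4832, -0.0435, 0.2108]
tool_rot: [0.0, -0.664, 0.748, -0.0]
contact_force: [0.2, 0.1, 0.4]
gripper_width: 0.418
time: 21.73
tool_pos: [0.4665, -0.3899, 0.2102]
tool_rot: [0.001, 0.73, -0.683, 0.001]
contact_force: [0.1, 0.8, 0.4]
gripper_width: 0.599
t 21.73 tcp [ 0.4665 -0.3899  0.2102] x [ 0.066 -0.998  0.003] z [-0.    -0.003 -1.   ] F [0.1 0.8 0.4] g 0.599 j [-0.82  0.03  1.68 -0.    1.44  0.69]
shift cm [-0.12  0.29 10.02] turn units -0.003 heading -86.22
```

View pics/scene14.png

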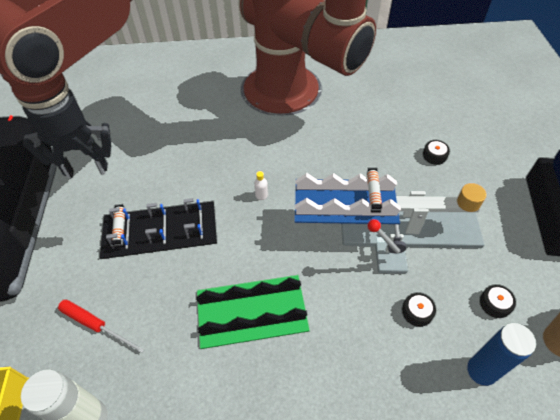

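```bash
python3 -m crank '[[-0.15,0,2.5,0],[0,0,2.5,0],[0,0,2.5,0],[0,0,2.5,0],[0,0,0,0],[0,0,2.5,0],[0,0,2.5,0],[0,0,0,0],[0,0,0,0],[0,0,0,0]]'; python3 -c "
from h import *
st(); todo([.4665,-.388,.018],-86.2)
for n in ('wrist',): snap(n,n+'15')
"
```

```text
time: 22.62
tool_pos: [0.4684, -0.3832, 0.0624]
tool_rot: [0.0, 0.731, -0.682, 0.001]
contact_force: [-0.4, -0.7, -0.3]
gripper_width: 0.594
t 22.62 tcp [ 0.4684 -0.3832  0.0624] x [ 0.068 -0.998  0.002] z [ 0.002 -0.002 -1.   ] F [-0.4 -0.7 -0.3] g 0.594 j [-0.81  0.16  1.79  0.    1.19  0.69]
shift cm [0.46 0.23 4.44] turn units 0.020 heading -86.08
```

View pics/wrist15.png

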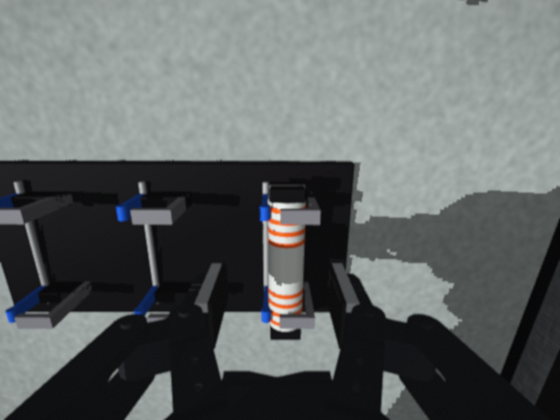

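```bash
python3 -c "
from h import *
W=load('wrist15'); print(proj(W,[[.4665,-.388,.034],[.4635,-.388,.034]]))
for u in((288,190),(285,337)): print(atz(W,u,.044))
"; python3 -m crank '[[0.45,0.1,0,0],[0,0,1.5,0],[0,0,1.5,0],[0,0,1,0],[0,0,0.4,0],[0,0,0,0],[0,0,0,0],[0,0,0,0]]'; python3 -c "
from h import *
st(); todo([.4665,-.388,.018],-86.2)
for n in ('wrist',): snap(n,n+'16')
"
```

```text
[[284.60672632 255.51625543]
 [284.23679871 259.88706515]]
[ 0.51045738 -0.38619178  0.044     ]
[ 0.41389666 -0.39202056  0.044     ]
time: 23.33
tool_pos: [0.4673, -0.3878, 0.0172]
tool_rot: [0.0, 0.731, -0.683, 0.001]
contact_force: [-1.1, 0.1, -0.0]
gripper_width: 0.6
t 23.33 tcp [ 0.4673 -0.3878  0.0172] x [ 0.068 -0.998  0.001] z [ 0.001 -0.001 -1.   ] F [-1.1  0.1 -0. ] g 0.6 j [-0.82  0.23  1.8  -0.    1.11  0.69]
shift cm [ 0.01  0.08 -0.08] turn units 0.018 heading -86.09
```

View pics/wrist16.png

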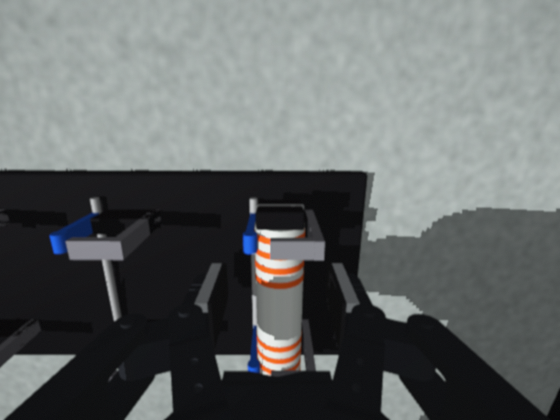

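```bash
python3 -m crank '[[0.05,0.3,-0.1,0],[0,0,0,0],[0,0,0,0]]'; python3 -m crank '[[0,0,0,0],[0,0,0,0],[0,0,0,0],[0,0,0,0],[0,0,0,0],[0,0,0,0]]' 0; python3 -c "
from h import *
st()"; python3 -m crank '[[-0.4,0,0,0],[-0.4,0,0,0],[-0.4,0,0,0],[0,0,0,0]]' ; python3 -m crank '[[-0.4,0,0,0],[-0.4,0,0,0],[-0.5,0,0,0],[0,0,0,0],[0,0,0,0]]'; python3 -c "
from h import *
st()
for n in ('wrist',): snap(n,n+'17')
"
```

```text
time: 23.63
tool_pos: [0.4638, -0.3881, 0.0176]
tool_rot: [0.0, 0.731, -0.683, 0.0]
contact_force: [0.1, -0.3, 0.2]
gripper_width: 0.598
time: 24.13
tool_pos: [0.4639, -0.3883, 0.0174]
tool_rot: [0.0, 0.731, -0.683, 0.0]
contact_force: [-0.5, -2.4, 2.4]
gripper_width: 0.238
t 24.13 tcp [ 0.4639 -0.3883  0.0174] x [ 0.068 -0.998  0.001] z [ 0.    -0.001 -1.   ] F [-0.5 -2.4  2.4] g 0.238 j [-0.82  0.23  1.8  -0.    1.11  0.68]
time: 24.47
tool_pos: [0.4632, -0.3763, 0.0175]
tool_rot: [0.0, 0.731, -0.682, 0.001]
contact_force: [-1.1, -4.5, 1.3]
gripper_width: 0.238
time: 24.88
tool_pos: [0.4627, -0.3634, 0.0178]
tool_rot: [-0.0, 0.731, -0.683, 0.001]
contact_force: [1.1, -3.5, 2.2]
gripper_width: 0.231
t 24.88 tcp [ 0.4627 -0.3634  0.0178] x [ 0.068 -0.998  0.001] z [ 0.001 -0.001 -1.   ] F [ 1.1 -3.5  2.2] g 0.231 j [-0.79  0.19  1.85  0.    1.1   0.71]
```

View pics/wrist17.png

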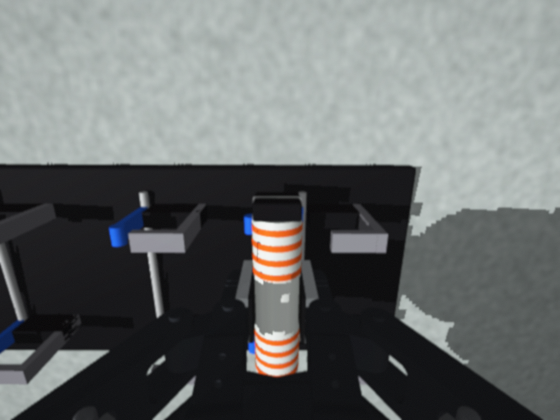

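```bash
python3 -m crank '[[-0.1,0,0,0],[0,0,-0.5,0],[0,0,-1.5,0],[0,0,-3,0],[0,0,-3,0],[0,0,-3,0],[0,0,-3,0],[0,0,-3,0],[0,0,-2,0],[0,0,0,0]]' ; python3 -m crank '[[-3.3,-0.39,0,0],[-3.3,-0.39,0,0],[-3.3,-0.39,0,0],[-3.3,-0.39,0,0],[-3.3,-0.39,0,0],[-3.3,-0.39,0,0],[-3.3,-0.39,0,0],[-3.3,-0.39,0,0],[-3.3,-0.39,0,0],[-3.3,-0.39,0,0]]'; python3 -m crank '[[-3.3,-0.39,0,0],[-3.3,-0.39,0,0],[0,0,0,0.9],[0,0,0,0.9],[0,0,0,0],[0,0,0,0]]';python3 -c "
from h import *
st(); todo([.4819,.0407,.145],-96.8)"
```

```text
time: 25.77
tool_pos: [0.4635, -0.3625, 0.2119]
tool_rot: [-0.001, 0.731, -0.682, 0.003]
contact_force: [0.6, -1.5, 1.0]
gripper_width: 0.237
time: 26.6
tool_pos: [0.4764, -0.0276, 0.2042]
tool_rot: [0.001, 0.731, -0.683, -0.003]
contact_force: [0.2, 0.1, -1.7]
gripper_width: 0.233
time: 27.1
tool_pos: [0.4803, 0.0368, 0.2049]
tool_rot: [-0.001, -0.664, 0.747, 0.002]
contact_force: [0.2, -0.9, -0.2]
gripper_width: 0.24
t 27.1 tcp [0.4803 0.0368 0.2049] x [-0.117 -0.993 -0.   ] z [-0.004  0.001 -1.   ] F [ 0.2 -0.9 -0.2] g 0.24 j [-0.08 -0.28  1.96  0.    1.46  1.61]
shift cm [-0.4  -0.14  5.99] turn units 0.011 heading -96.74
```

```bash
python3 -m crank '[[-0.4,-0.1,1.5,0],[0,0,1.5,0],[0,0,1.5,0],[0,0,1.3,0],[0,0,0,0],[0,0,0,0],[0,0,0,0]]';python3 -c "
from h import *
st(); todo([.4819,.0407,.1155],-96.8)
for n in ('wrist',): snap(n,n+'18')"
```

```text
time: 27.68
tool_pos: [0.4835, 0.04, 0.1496]
tool_rot: [0.0, -0.663, 0.748, -0.0]
contact_force: [-0.5, 1.0, -2.0]
gripper_width: 0.239
t 27.68 tcp [0.4835 0.04   0.1496] x [-0.12  -0.993 -0.   ] z [ 0.001  0.    -1.   ] F [-0.5  1.  -2. ] g 0.239 j [-0.07 -0.23  2.01  0.    1.35  1.62]
shift cm [-0.05  0.17  3.41] turn units -0.015 heading -96.89
```

View pics/wrist18.png

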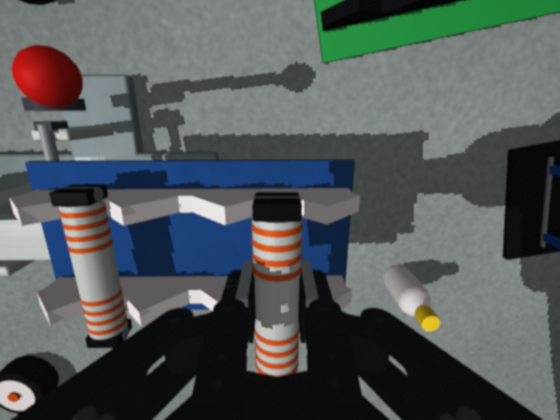

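```bash
python3 -m crank '[[0,0.1,1,0],[0,0,1.2,0],[0,0,1.2,0],[0,0,0,0],[0,0,0,0],[0,0,0,0]]'; python3 -m crank '[[0,0,0,0],[0,0,0,0],[0,0,0,0],[0,0,0,0],[0,0,0,0]]' 0.42;python3 -m crank '[[0,0,-1,0],[0,0,-2.5,0],[0,0,-3,0],[0,0,-3,0],[0,0,0,0],[0,0,0,0]]';python3 -c "
from h import *
st()
for n in ('wrist','scene'): snap(n,n+'19')"
```

```text
time: 28.23
tool_pos: [0.482, 0.0403, 0.1148]
tool_rot: [-0.0, -0.663, 0.748, 0.0]
contact_force: [0.8, -0.2, -1.0]
gripper_width: 0.232
time: 28.65
tool_pos: [0.4824, 0.0403, 0.1155]
tool_rot: [0.0, -0.663, 0.748, -0.0]
contact_force: [-0.0, -0.1, -0.0]
gripper_width: 0.42
time: 29.15
tool_pos: [0.4838, 0.0402, 0.2136]
tool_rot: [0.002, -0.663, 0.748, -0.002]
contact_force: [-1.0, -0.1, 0.4]
gripper_width: 0.413
t 29.15 tcp [0.4838 0.0402 0.2136] x [-0.12  -0.993 -0.   ] z [ 0.006 -0.    -1.   ] F [-1.  -0.1  0.4] g 0.413 j [-0.07 -0.28  1.95 -0.    1.47  1.62]
```

View pics/wrist19.png

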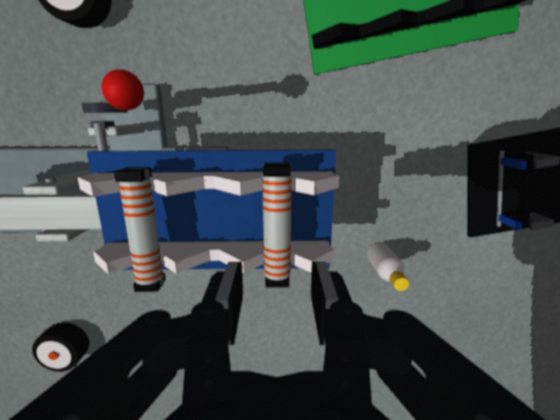

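View pics/scene19.png

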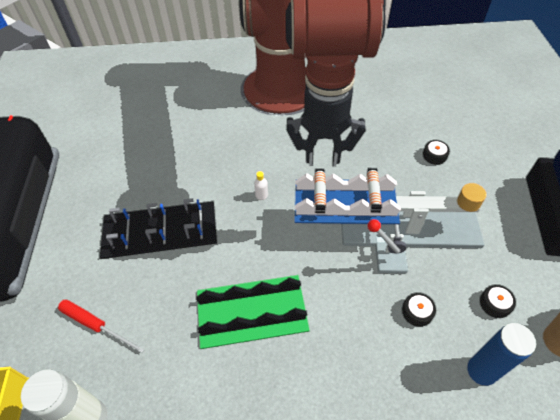

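Run:
```python
from h import *
W=load('wrist19'); c,s=np.cos(-.118),np.sin(-.118)
for e1,e2 in(((134,170),(148,290)),((277,164),(277,286))):
    a=atz(W,e1,.139);b=atz(W,e2,.139); 
    for P in(a,b,(a+b)/2):
        d=P[:2]-np.array([.4883,.0943]); print((c*d[0]+s*d[1]).round(4),(-s*d[0]+c*d[1]).round(4))
    print(np.linalg.norm(a-b))
todo([.59,.095,.215],-7)
```

```text
0.0451 0.0481
-0.0532 0.0512
-0.0041 0.0496
0.09838222272678804
0.0491 -0.0544
-0.0498 -0.0542
-0.0003 -0.0543
0.09890143094763738
shift cm [ -6.73 -10.08  -0.53] turn units -14.983 heading -96.90
```

```bash
python3 -m crank '[[0,0,0,-1.15],[0,0,0,-1.15],[0,0,0,-1.15],[0,0,0,-1.15],[0,0,0,-1.15],[0,0,0,-1.15],[0,0,0,-1.15],[0,0,0,-1.15],[0,0,0,-1.15],[0,0,0,-1.15]]' 0; python3 -m crank '[[0,0,0,-1.15],[0,0,0,-1.15],[0,0,0,-1.2],[3.2,-2.1,0,0],[3.2,-2.1,0,0],[3.2,-2.1,0,0],[0,0,0,0],[0,0,0,0]]'; python3 -c "
from h import *
st(); todo(knob(.02)-.032*YD-np.array([0,0,.008]),-6.8)"
```

```text
time: 30.08
tool_pos: [0.481, 0.0404, 0.2079]
tool_rot: [0.0, 0.971, -0.238, -0.002]
contact_force: [0.8, 0.6, -0.6]
gripper_width: -0.002
time: 30.75
tool_pos: [0.5847, 0.0919, 0.2065]
tool_rot: [0.0, 0.998, -0.06, -0.003]
contact_force: [-0.2, 0.1, -0.7]
gripper_width: -0.004
t 30.75 tcp [0.5847 0.0919 0.2065] x [ 0.993 -0.119 -0.006] z [-0.006 -0.    -1.   ] F [-0.2  0.1 -0.7] g -0.004 j [ 0.03 -0.    1.71 -0.    1.44  0.15]
shift cm [0.17 0.03 6.46] turn units -0.011 heading -6.86
```

```bash
python3 -m crank '[[0.15,0,2.2,0],[0,0,2.2,0],[0,0,2.1,0],[0,0,0,0],[0,0,0,0]]'; python3 -c "
from h import *
st(); todo(knob(.02)-.032*YD-np.array([0,0,.008]),-6.8)"; python3 -m crank '[[0,-0.9,0,0],[0,-0.61,-0.41,0],[0,-0.46,-0.25,0],[0,-0.46,-0.25,0],[0,-0.73,-0.29,0],[0,-0.73,-0.29,0],[0,-0.77,-0.17,0],[0,-0.77,-0.17,0],[0,-0.78,-0.06,0],[0,-0.78,-0.06,0]]'; python3 -m crank '[[0,-0.78,0.06,0],[0,-0.78,0.06,0],[0,-0.77,0.17,0],[0,-0.77,0.17,0],[0,-0.73,0.29,0],[0,-0.73,0.29,0],[0,-0.46,0.25,0],[0,-0.46,0.25,0],[0,-0.35,0.23,0],[0,-0.2,0.15,0]]';  python3 -c "
from h import *
st(); snap('wrist','wrist20'); snap('scene','scene20'); snap('side','side20')"
```

```text
time: 31.17
tool_pos: [0.5844, 0.0906, 0.1433]
tool_rot: [0.0, 0.998, -0.061, -0.002]
contact_force: [0.4, -0.4, 0.2]
gripper_width: -0.005
t 31.17 tcp [0.5844 0.0906 0.1433] x [ 0.993 -0.121 -0.004] z [-0.004 -0.    -1.   ] F [ 0.4 -0.4  0.2] g -0.005 j [ 0.03  0.05  1.77 -0.    1.33  0.15]
shift cm [ 0.15 -0.09  0.15] turn units -0.027 heading -6.96
time: 32.0
tool_pos: [0.595, 0.1616, 0.1644]
tool_rot: [-0.0, 0.998, -0.06, -0.0]
contact_force: [-0.1, -1.3, -0.9]
gripper_width: -0.0
time: 32.83
tool_pos: [0.6021, 0.2207, 0.1448]
tool_rot: [0.0, 0.998, -0.06, -0.0]
contact_force: [0.4, -1.3, 0.5]
gripper_width: -0.0
t 32.83 tcp [0.6021 0.2207 0.1448] x [ 0.993 -0.121 -0.001] z [-0.001 -0.    -1.   ] F [ 0.4 -1.3  0.5] g -0.0 j [0.24 0.16 1.65 0.   1.34 0.36]
```

View pics/scene20.png

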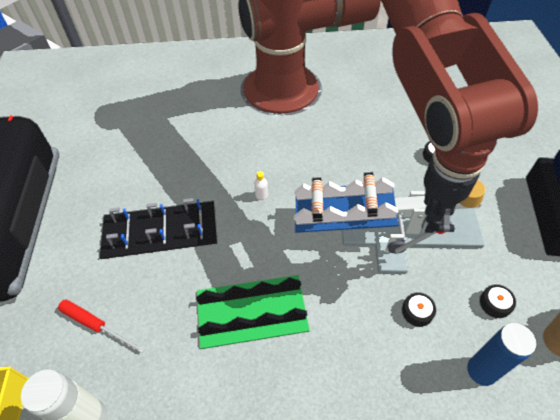

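View pics/wrist20.png

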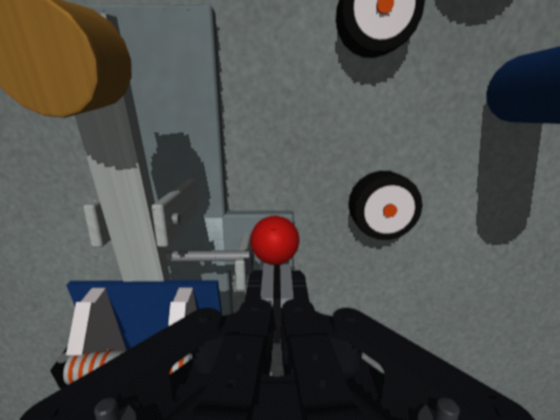

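```bash
python3 -m crank '[[0,-0.1,0,0],[0,0,0,0],[0,0,0,0],[0,0,0,0],[0,0,0,0],[0,0,0,0],[0,0,0,0],[0,0,0,0],[0,0,0,0],[0,0,0,0]]'; python3 -m crank '[[0,0,0,0],[0,0,0,0],[0,0,0,0],[0,0,0,0],[0,0,0,0],[0,0,0,0]]';  python3 -c "
from h import *
st(); snap('wrist','wrist21'); snap('scene','scene21'); print(lever(load('wrist21'),(275,240)))
S=cv2.imread('pics/scene21.png'); cv2.imwrite('pics/z9.png',cv2.resize(S[160:280,280:500],None,fx=3.6,fy=3.6,interpolation=2))
# predicted teeth at beam=0.15 vs 0
c,s=np.cos(-.118),np.sin(-.118); Sc=load('scene21')
for b in(0,.15):
    for x in(.032,):
        for y in(-.081,-.027,.027,.081):
            yy,zz=y-.15,.012+.044; y2=yy*np.cos(b)-(-zz)*0+0; Y=.15+yy*np.cos(b)+zz*np.sin(b)*1; Z=.085+zz*np.cos(b)+yy*np.sin(b)
            P=[.4875+c*x-s*Y,.0925+s*x+c*Y,Z]; print(b,((proj(Sc,P)[0]-[280,160])*3.6).round(0),end=' ')
"
```

```text
time: 33.82
tool_pos: [0.6025, 0.2213, 0.1454]
tool_rot: [0.0, 0.998, -0.06, 0.0]
contact_force: [0.2, -1.1, 0.3]
gripper_width: 0.003
time: 34.32
tool_pos: [0.6024, 0.2213, 0.1454]
tool_rot: [0.0, 0.998, -0.06, 0.0]
contact_force: [0.3, -1.4, -0.6]
gripper_width: -0.0
t 34.32 tcp [0.6024 0.2213 0.1454] x [ 0.993 -0.121  0.   ] z [ 0. -0. -1.] F [ 0.3 -1.4 -0.6] g -0.0 j [ 0.24  0.16  1.65 -0.    1.34  0.36]
(np.float64(1.26), np.float64(0.644824013335244), array([0.60405373, 0.24428553, 0.15106304]))
0 [ 97. 142.] 0 [197. 144.] 0 [298. 146.] 0 [399. 147.] 0.15 [115. 180.] 0.15 [212. 174.] 0.15 [311. 167.] 0.15 [412. 160.]
```

View pics/z9.png

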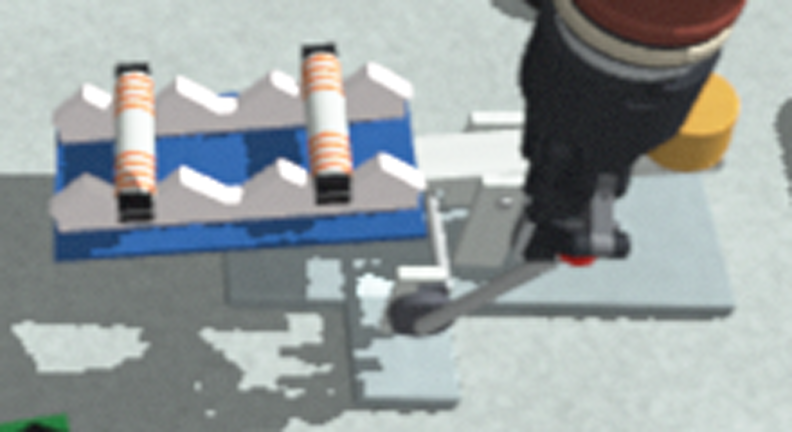

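```bash
python3 -m crank '[[0,-0.15,0.1,0],[0,-0.15,0.1,0],[0,-0.1,0.1,0],[0,0,0,0],[0,0,0,0],[0,0,0,0],[0,0,0,0],[0,0,0,0],[0,0,0,0],[0,0,0,0]]';  python3 -c "
from h import *
st(); snap('scene','scene22'); snap('wrist','wrist22')
a=cv2.imread('pics/scene21.png').astype(int);b=cv2.imread('pics/scene22.png').astype(int); print(np.abs(a-b)[160:240,290:400].max())
c,s=np.cos(-.118),np.sin(-.118); Sc=load('scene21')
for b in(0,.12,.135,.15):
        for y in(-.081,-.027,.027,.081):
            x=.032;yy,zz=y-.15,.012+.044; Y=.15+yy*np.cos(b)-zz*np.sin(b); Z=.085+zz*np.cos(b)+yy*np.sin(b)
            P=[.4875+c*x-s*Y,.0925+s*x+c*Y,Z]; print(b,((proj(Sc,P)[0]-[280,160])*3.6).round(0),end=' ')
        print()
S=cv2.imread('pics/scene22.png'); cv2.imwrite('pics/z10.png',cv2.resize(S[170:240,285:405],None,fx=6.6,fy=6.6,interpolation=2))
"
```

```text
time: 35.25
tool_pos: [0.603, 0.2233, 0.1435]
tool_rot: [0.002, 0.998, -0.061, -0.0]
contact_force: [-2.6, -7.5, 6.2]
gripper_width: -0.002
t 35.25 tcp [0.603  0.2233 0.1435] x [ 0.993 -0.121  0.   ] z [-0.    -0.004 -1.   ] F [-2.6 -7.5  6.2] g -0.002 j [ 0.24  0.16  1.65 -0.    1.34  0.36]
94
0 [ 97. 142.] 0 [197. 144.] 0 [298. 146.] 0 [399. 147.] 
0.12 [ 86. 172.] 0.12 [184. 167.] 0.12 [284. 162.] 0.12 [385. 157.] 
0.135 [ 86. 176.] 0.135 [183. 170.] 0.135 [282. 164.] 0.135 [383. 158.] 
0.15 [ 85. 180.] 0.15 [182. 173.] 0.15 [281. 166.] 0.15 [381. 159.]
```

View pics/z10.png

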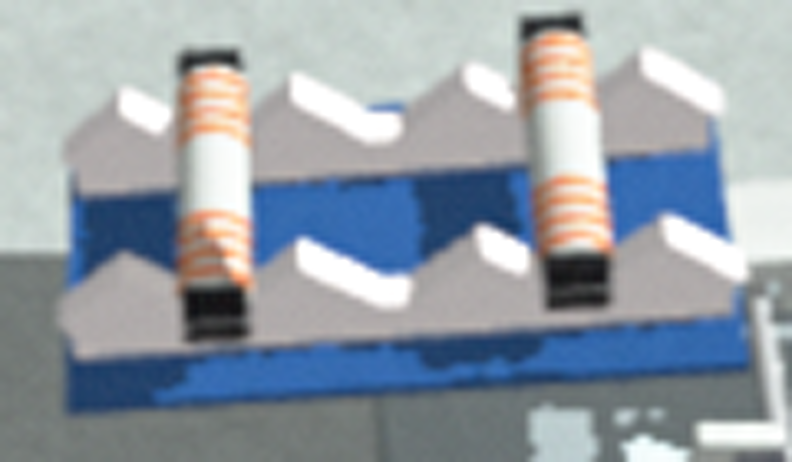

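```bash
python3 -m crank '[[0,0.1,-2.9,0],[0,0,-2.9,0],[0,-3.1,0,0],[0.1,-3.1,0,0],[0,0,0,0],[0,0,2.8,0],[0,0,2.8,0],[0,0,0,0],[0,0,0,0],[0,0,0,0]]' ;python3 -c "
from h import *
st()
todo(knob(1.3)+YD*.035-np.array([0,0,.008]),-6.8)"
```

```text
time: 36.18
tool_pos: [0.6116, 0.2858, 0.1455]
tool_rot: [-0.0, 0.998, -0.06, 0.0]
contact_force: [-0.8, 0.5, 0.7]
gripper_width: 0.0
t 36.18 tcp [0.6116 0.2858 0.1455] x [ 0.993 -0.121  0.001] z [ 0.001  0.001 -1.   ] F [-0.8  0.5  0.7] g 0.0 j [0.33 0.23 1.56 0.   1.35 0.45]
shift cm [-0.26  0.38  0.49] turn units -0.023 heading -6.94
```

```bash
python3 -m crank '[[-0.2,0.9,0.4,0],[0,0.75,-0.1,0],[0,0.7,-0.45,0],[0,0.46,-0.25,0],[0,0.46,-0.25,0],[0,0.73,-0.29,0],[0,0.73,-0.29,0],[0,0.77,-0.17,0],[0,0.77,-0.17,0],[0,0.78,-0.06,0]]'; python3 -m crank '[[0,0.78,-0.06,0],[0,0.78,0.06,0],[0,0.78,0.06,0],[0,0.77,0.17,0],[0,0.77,0.17,0],[0,0.73,0.29,0],[0,0.73,0.29,0],[0,0.46,0.25,0],[0,0.46,0.25,0],[0,0.35,0.22,0]]'; python3 -m crank '[[0,0.35,0.22,0],[0,0,0,0],[0,0,0,0],[0,0,0,0]]';python3 -c "
from h import *
st(); todo(knob(0)+YD*.023-np.array([0,0,.008]))
for n in ('scene','wrist'): snap(n,n+'23')"
```

```text
time: 37.02
tool_pos: [0.6009, 0.2153, 0.1613]
tool_rot: [-0.0, 0.998, -0.06, 0.0]
contact_force: [0.7, 3.5, 2.2]
gripper_width: 0.002
time: 37.85
tool_pos: [0.5925, 0.1498, 0.1431]
tool_rot: [0.0, 0.998, -0.061, -0.0]
contact_force: [0.6, 1.3, 2.2]
gripper_width: -0.0
time: 38.18
tool_pos: [0.5923, 0.1469, 0.1413]
tool_rot: [0.0, 0.998, -0.06, -0.0]
contact_force: [-0.2, 0.6, 1.6]
gripper_width: -0.002
t 38.18 tcp [0.5923 0.1469 0.1413] x [ 0.993 -0.121 -0.   ] z [-0. -0. -1.] F [-0.2  0.6  1.6] g -0.002 j [ 0.12  0.09  1.73 -0.    1.32  0.24]
shift cm [0.03 0.26 0.08] heading -6.92
```

View pics/scene23.png

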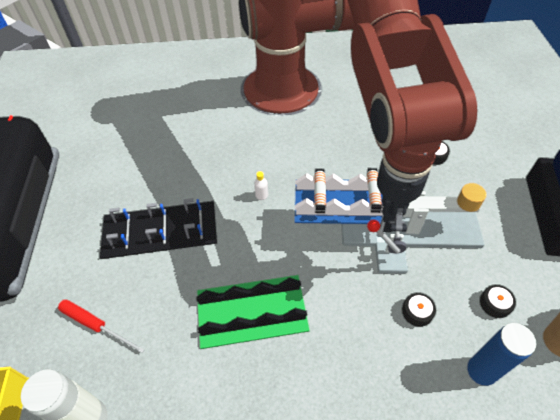

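```bash
python3 -m crank '[[0,0.15,0.08,0],[0,0.1,0.05,0],[0,0,0,0],[0,0,0,0],[0,0,0,0],[0,0,0,0]]';python3 -c "
from h import *
st()
snap('scene','scene24')
for f in('scene0','scene24'):
    im=cv2.imread('pics/%s.png'%f).astype(int); m=(im[:,:,2]>110)&(im[:,:,1]<60)&(im[:,:,0]<60); n,l,s,c=cv2.connectedComponentsWithStats(m.astype(np.uint8)); 
    for i in range(1,n):
        if s[i][4]>20 and c[i][0]>300: print(f,s[i],c[i],lever(load(f),c[i]))
S=cv2.imread('pics/scene24.png'); cv2.imwrite('pics/z11.png',cv2.resize(S[165:230,290:405],None,fx=6.9,fy=6.9,interpolation=2))
"
```

```text
time: 38.78
tool_pos: [0.5921, 0.1445, 0.1403]
tool_rot: [-0.0, 0.998, -0.06, 0.0]
contact_force: [-0.2, 0.6, -0.1]
gripper_width: -0.003
t 38.78 tcp [0.5921 0.1445 0.1403] x [ 0.993 -0.121  0.   ] z [ 0.  0. -1.] F [-0.2  0.6 -0.1] g -0.003 j [0.12 0.09 1.73 0.   1.32 0.24]
scene0 [367 220  12  12 103] [372.49514563 225.93203883] (np.float64(-0.010000000000000009), np.float64(1.0789011933261539), array([0.58939675, 0.12062887, 0.14794918]))
scene24 [367 221  12  11 108] [372.42592593 225.89814815] (np.float64(-0.010000000000000009), np.float64(1.138121822006333), array([0.58939675, 0.12062887, 0.14794918]))
```

View pics/z11.png

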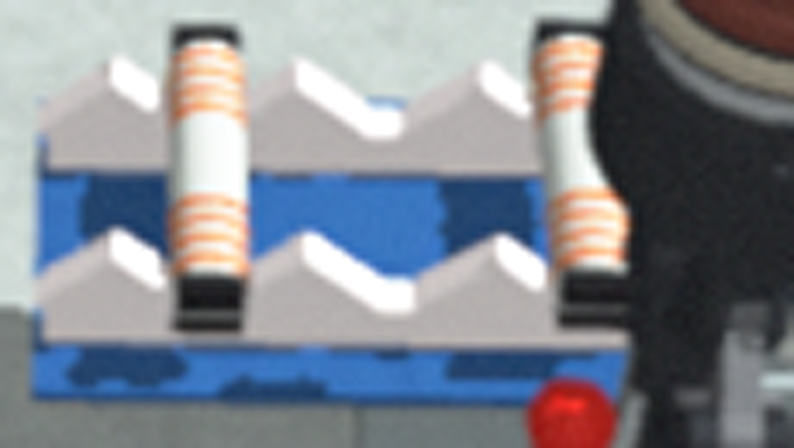

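```bash
python3 -m crank '[[0,-0.5,-1,0],[0,0,-3,0],[0,0,-3.5,0],[-3.2,0.4,0,0],[-3.2,0.4,0,0],[-3.2,0.4,0,1.15],[0,0,0,1.15],[0,0,0,1.15],[0,0,0,1.15],[0,0,0,1.15]]'; python3 -m crank '[[0,0,0,1.15],[0,0,0,1.15],[0,0,0,1.15],[0,0,0,1.15],[0,0,0,1.15],[0,0,0,1.15],[0,0,0,1.15],[0,0,0,1.15],[0,0,0,0],[0,0,0,0]]' 0.42;python3 -c "
from h import *
st(); todo([.4944,.148,.115],-96.85)
for n in ('scene','wrist'): snap(n,n+'25')"
```

```text
time: 39.67
tool_pos: [0.4957, 0.1493, 0.2162]
tool_rot: [-0.0, 0.934, -0.356, 0.0]
contact_force: [0.6, 0.0, -0.3]
gripper_width: 0.001
time: 40.5
tool_pos: [0.496, 0.1492, 0.2158]
tool_rot: [0.0, -0.666, 0.746, -0.0]
contact_force: [-0.7, 0.0, 0.6]
gripper_width: 0.419
t 40.5 tcp [0.496  0.1492 0.2158] x [-0.112 -0.994 -0.   ] z [ 0.001 -0.    -1.   ] F [-0.7  0.   0.6] g 0.419 j [ 0.15 -0.2   1.88 -0.    1.46  1.83]
shift cm [ 0.14  0.15 10.08] turn units 0.067 heading -96.45
```

View pics/wrist25.png

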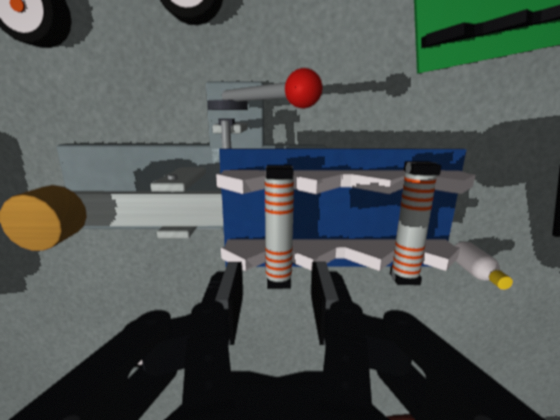

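View pics/scene25.png

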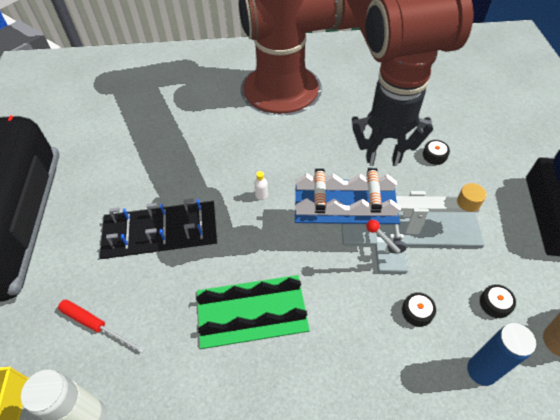

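```bash
python3 -m crank '[[0.14,0.12,2.5,0.06],[0,0,2.5,0],[0,0,2.5,0],[0,0,1.5,0],[0,0,0.8,0],[0,0,0.3,0],[0,0,0,0],[0,0,0,0]]';  python3 -c "
from h import *
st()"; python3 -m crank '[[0,0,0,0],[0,0,0,0],[0,0,0,0],[0,0,0,0],[0,0,0,0],[0,0,0,0]]' 0;python3 -m crank '[[0,0,-1,0],[0,0,-2,0],[0,0,-3,0],[0,0,-3,0],[0,0,0,0],[0,0,0,0]]';python3 -c "
from h import *
st(); todo([.6668,-.1146,.20],-86)
for n in ('scene','wrist'): snap(n,n+'26')"
```

```text
time: 41.27
tool_pos: [0.4954, 0.1479, 0.1155]
tool_rot: [0.001, -0.663, 0.749, -0.001]
contact_force: [0.3, 0.1, -0.4]
gripper_width: 0.42
t 41.27 tcp [0.4954 0.1479 0.1155] x [-0.121 -0.993 -0.001] z [ 0.002  0.    -1.   ] F [ 0.3  0.1 -0.4] g 0.42 j [ 0.15 -0.11  1.97  0.    1.28  1.84]
time: 41.77
tool_pos: [0.4956, 0.1474, 0.1156]
tool_rot: [0.001, -0.663, 0.749, -0.001]
contact_force: [0.5, -2.8, 6.1]
gripper_width: 0.236
time: 42.27
tool_pos: [0.4955, 0.1484, 0.2063]
tool_rot: [0.002, -0.663, 0.749, -0.001]
contact_force: [-0.9, -0.3, -0.6]
gripper_width: 0.234
t 42.27 tcp [0.4955 0.1484 0.2063] x [-0.122 -0.993 -0.002] z [ 0.004  0.002 -1.   ] F [-0.9 -0.3 -0.6] g 0.234 j [ 0.15 -0.19  1.89  0.    1.44  1.84]
shift cm [ 24.03 -20.2    0.65] turn units -1.831 heading -96.98
```

View pics/wrist26.png

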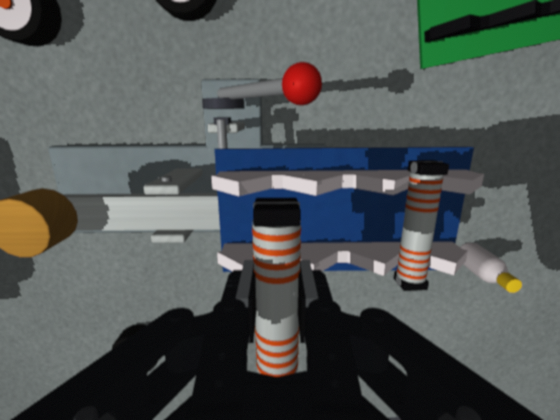

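```bash
python3 -m crank '[[2.4,-2.02,0,0],[2.4,-2.02,0,0],[2.4,-2.02,0,0],[2.4,-2.02,0,0],[2.4,-2.02,0,0],[2.4,-2.02,0,0],[2.4,-2.02,0,0],[2.4,-2.02,0,0],[2.4,-2.02,0,0],[2.4,-2.02,0,0]]';python3 -m crank '[[0,0,0,-0.9],[0,0,0,-0.9],[0,0,1.5,0],[0,0,1.5,0],[0,0,0,0],[0,0,0,0],[0,0,0,0]]';python3 -c "
from h import *
st(); todo([.6668,-.1146,.20],-86)
for n in ('scene','wrist'): snap(n,n+'27')"
```

```text
time: 43.2
tool_pos: [0.6652, -0.1159, 0.201]
tool_rot: [-0.001, -0.663, 0.749, 0.002]
contact_force: [0.4, -0.2, -1.1]
gripper_width: 0.231
time: 43.78
tool_pos: [0.6652, -0.1144, 0.173]
tool_rot: [0.0, 0.73, -0.683, -0.001]
contact_force: [-0.0, -0.6, -0.6]
gripper_width: 0.234
t 43.78 tcp [ 0.6652 -0.1144  0.173 ] x [ 0.066 -0.998 -0.001] z [-0.002  0.001 -1.   ] F [-0.  -0.6 -0.6] g 0.234 j [-0.28  0.21  1.54  0.    1.39  1.22]
shift cm [ 0.02 -0.15 -2.7 ] turn units -0.036 heading -86.21
```

View pics/wrist27.png

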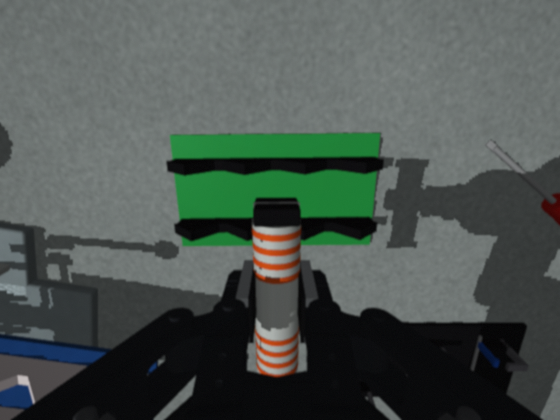

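View pics/scene27.png

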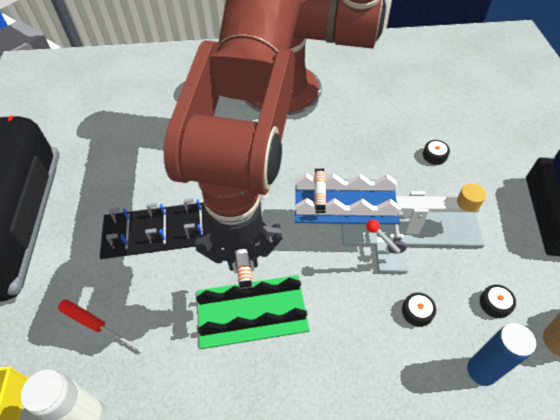

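Run:
```python
from h import *
im=cv2.imread('pics/wrist27.png'); W=load('wrist27')
cv2.imwrite('pics/z12.png',cv2.resize(im[120:260,155:395],None,fx=3.3,fy=3.3,interpolation=2))
g=((im[:,:,1].astype(int)-im[:,:,2])>50)&((im[:,:,1].astype(int)-im[:,:,0])>50)
n,l,s,c=cv2.connectedComponentsWithStats(g.astype(np.uint8)); 
pts=np.argwhere(g)[:,::-1]; h=cv2.convexHull(pts.astype(np.int32)); print(cv2.approxPolyDP(h,6,True)[:,0])
```

```text
[[379 134]
 [368 243]
 [183 244]
 [171 135]]
```

View pics/z12.png

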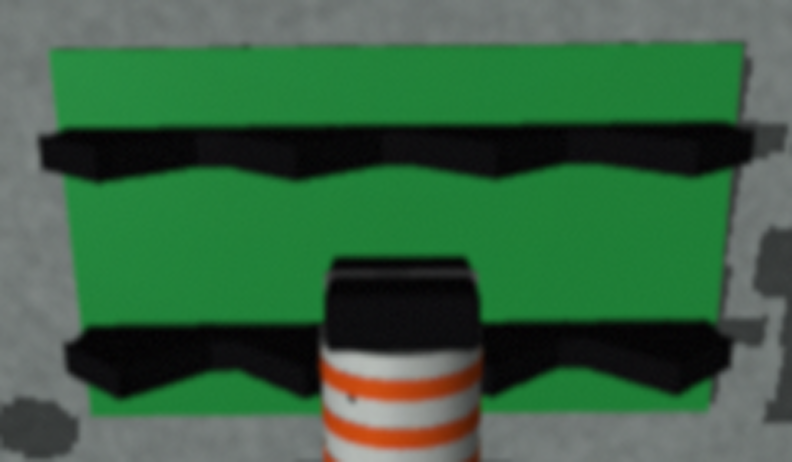

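Run:
```python
from h import *
W=load('wrist27')
uv=np.array([(50,50),(745,43),(710,411),(90,415),(98,181),(297,180),(497,180),(695,177),(122,397),(678,395)])/3.3+[155,120]
C=np.array([[.06,.104,.006],[.06,-.104,.006],[-.06,-.104,.006],[-.06,.104,.006],[.027,.081,.047],[.027,.027,.047],[.027,-.027,.047],[.027,-.081,.047],[-.037,.081,.047],[-.037,-.081,.047]])
p,r=fit(C,[W],[uv],[.667,-.1146,.07]); print(p.round(4),r.round(1))
c,s=np.cos(p[2]),np.sin(p[2])
for y in(-.054,0,.054): print(y,(p[0]-s*y).round(4),(p[1]+c*y).round(4))
print('heading',np.degrees(p[2])-90)
y=.054; todo([p[0]-s*y,p[1]+c*y,.09],np.degrees(p[2])-90)
```

```text
[ 0.6679 -0.1133  0.0735] [-0.3 -0.9  0.  -0.4 -0.3 -0.1  0.3 -0.1 -0.   0.3  0.1  0.2  0.  -0.3
  0.6  0.2 -0.4  0.9 -0.   0.3]
-0.054 0.6719 -0.1672
0 0.6679 -0.1133
0.054 0.664 -0.0595
heading -85.7869218362014
shift cm [-5.54 -0.15  8.48] turn units -0.069 heading -86.20
```

```bash
python3 -m crank '[[-2.7,-0.08,0,-0.07],[-2.8,-0.07,0,0],[0,0,2.5,0],[0,0,2.5,0],[0,0,2.5,0],[0,0,1,0],[0,0,0,0],[0,0,0,0],[0,0,0,0]]';python3 -c "
from h import *
st(); todo([.664,-.0595,.0225],-85.8)
for n in ('wrist',): snap(n,n+'28')
W=load('wrist28'); c,s=np.cos(.0735),np.sin(.0735)
print(proj(W,[[.6679+c*.027-s*y,-.1133+s*.027+c*y,.047] for y in(-.081,-.027,.027,.081)]))"
```

```text
time: 44.63
tool_pos: [0.665, -0.0605, 0.0917]
tool_rot: [-0.001, 0.733, -0.681, 0.002]
contact_force: [0.5, -0.4, -0.5]
gripper_width: 0.232
t 44.63 tcp [ 0.665  -0.0605  0.0917] x [ 0.073 -0.997  0.001] z [ 0.004 -0.001 -1.   ] F [ 0.5 -0.4 -0.5] g 0.232 j [-0.2   0.26  1.62 -0.    1.25  1.3 ]
shift cm [-0.11  0.11  6.92] turn units 0.002 heading -85.79
[[486.2707135  204.21156728]
 [401.92378292 204.24663295]
 [317.53657085 204.28171536]
 [233.10904845 204.31681453]]
```

View pics/wrist28.png

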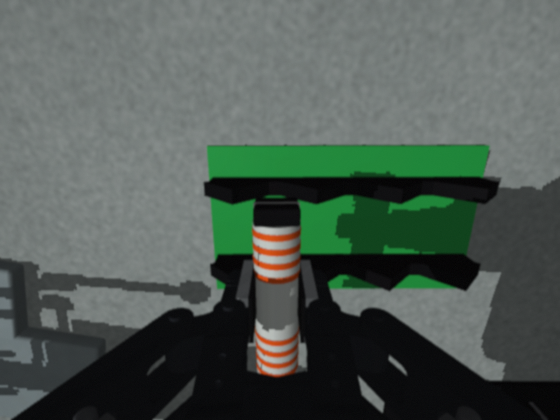

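```bash
python3 -m crank '[[-0.1,0.1,2,0],[0,0,2,0],[0,0,1.5,0],[0,0,0.9,0],[0,0,0.5,0],[0,0,0,0],[0,0,0,0],[0,0,0,0]]'; python3 -c "
from h import *
st(); todo([.664,-.0595,.0225],-85.8); snap('wrist','wrist29')"
```

```text
time: 45.35
tool_pos: [0.6627, -0.0593, 0.0241]
tool_rot: [0.0, 0.733, -0.68, -0.0]
contact_force: [-11.3, 1.7, 14.7]
gripper_width: 0.235
t 45.35 tcp [ 0.6627 -0.0593  0.0241] x [ 0.074 -0.997  0.   ] z [-0.001 -0.    -1.   ] F [-11.3   1.7  14.7] g 0.235 j [-0.2   0.34  1.65 -0.    1.15  1.3 ]
shift cm [ 0.03 -0.13  0.16] turn units 0.007 heading -85.76
```

View pics/wrist29.png

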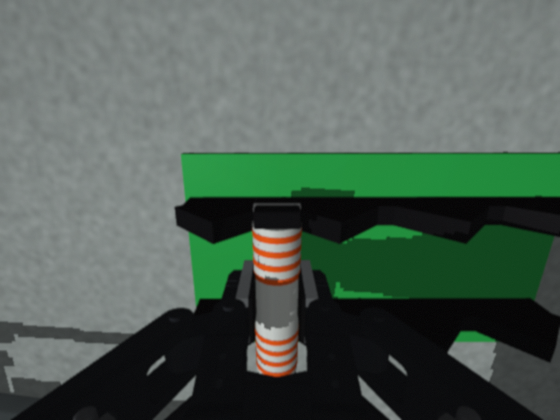

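```bash
python3 -m crank '[[0,0,-0.1,0],[0,0,0,0],[0,0,0,0],[0,0,0,0],[0,0,0,0]]' 0.42; python3 -m crank '[[0,0,-1,0],[0,0,-2.5,0],[0,0,-3.5,0],[0,0,-3.5,0],[0,0,-3.5,0],[0,0,-3.5,0],[0,0,0,0],[0,0,0,0]]';python3 -c "
from h import *
st(); snap('wrist','wrist30'); snap('scene','scene30');todo([.483,.0403,.21],-96.85)"
```

```text
time: 45.82
tool_pos: [0.6624, -0.0591, 0.021]
tool_rot: [0.0, 0.733, -0.681, -0.0]
contact_force: [0.1, 1.1, 0.8]
gripper_width: 0.419
time: 46.48
tool_pos: [0.6644, -0.0595, 0.2012]
tool_rot: [-0.002, 0.733, -0.681, 0.003]
contact_force: [-0.2, 1.0, -1.1]
gripper_width: 0.424
t 46.48 tcp [ 0.6644 -0.0595  0.2012] x [ 0.074 -0.997  0.002] z [ 0.008 -0.002 -1.   ] F [-0.2  1.  -1.1] g 0.424 j [-0.2   0.16  1.54 -0.    1.43  1.3 ]
shift cm [-11.23  17.12  -1.4 ] turn units 1.846 heading -85.78
```

View pics/wrist30.png

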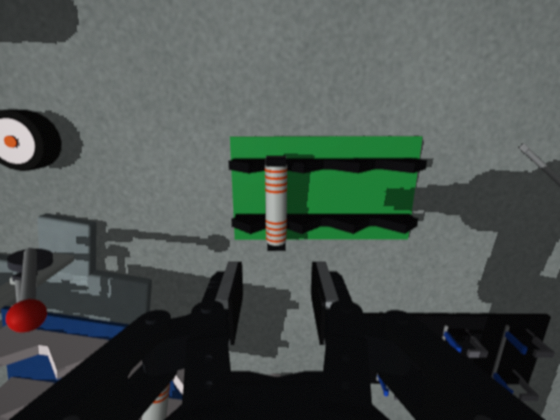

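View pics/scene30.png

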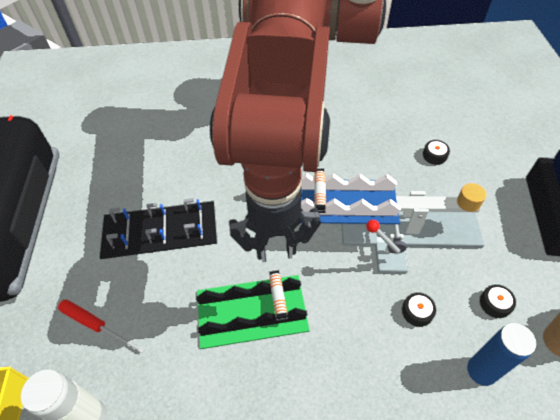

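Seated in tray slot 3. Now the second one from pan slot 1.

```bash
python3 -m crank '[[-1.6,2.45,-0.2,0],[-1.6,2.45,-0.2,0],[-1.6,2.45,-0.2,0],[-1.6,2.45,-0.2,0],[-1.6,2.45,-0.2,0],[-1.6,2.45,-0.2,0],[-1.6,2.42,-0.2,0],[0,0,0,0.92],[0,0,0,0.92],[0,0,0,0]]'; python3 -m crank '[[0,0,0,0],[0,0,0,0]]'; python3 -c "
from h import *
st(); snap('wrist','wrist31');todo([.4825,.0403,.115],-96.85)"
```

```text
time: 47.42
tool_pos: [0.4819, 0.0404, 0.2082]
tool_rot: [-0.001, -0.664, 0.748, 0.001]
contact_force: [0.4, -0.5, -0.4]
gripper_width: 0.418
time: 47.58
tool_pos: [0.483, 0.0399, 0.209]
tool_rot: [-0.001, -0.665, 0.747, 0.001]
contact_force: [0.1, 0.5, 0.2]
gripper_width: 0.422
t 47.58 tcp [0.483  0.0399 0.209 ] x [-0.117 -0.993  0.   ] z [-0.002  0.    -1.   ] F [0.1 0.5 0.2] g 0.422 j [-0.07 -0.28  1.95 -0.    1.47  1.62]
shift cm [-0.04  0.05  9.43] turn units 0.019 heading -96.74
```

View pics/wrist31.png

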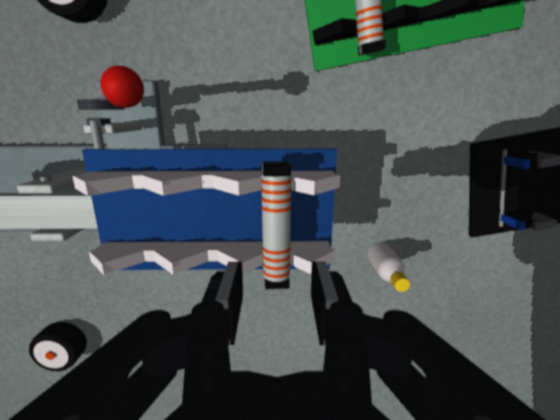

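```bash
python3 -m crank '[[0,0,2.5,0],[0,0,2.5,0],[0,0,2,0],[0,0,1.3,0],[0,0,0.8,0],[0,0,0.3,0],[0,0,0,0],[0,0,0,0]]';  python3 -m crank '[[0,0,0,0],[0,0,0,0],[0,0,0,0],[0,0,0,0],[0,0,0,0],[0,0,0,0]]' 0;python3 -m crank '[[0,0,-1,0],[0,0,-2,0],[0,0,-3,0],[0,0,-3,0],[0,0,0,0],[0,0,0,0]]';python3 -c "
from h import *
st(); todo([.672,-.16,.20],-85.8)"
```

```text
time: 48.3
tool_pos: [0.4841, 0.0398, 0.1171]
tool_rot: [0.0, -0.664, 0.748, -0.0]
contact_force: [0.2, 0.2, 0.4]
gripper_width: 0.423
time: 48.8
tool_pos: [0.4841, 0.0399, 0.1169]
tool_rot: [0.001, -0.664, 0.748, -0.001]
contact_force: [2.2, -0.1, 1.0]
gripper_width: 0.234
time: 49.3
tool_pos: [0.4843, 0.0399, 0.2088]
tool_rot: [0.001, -0.664, 0.748, -0.001]
contact_force: [0.5, 0.3, -1.5]
gripper_width: 0.234
t 49.3 tcp [0.4843 0.0399 0.2088] x [-0.119 -0.993  0.   ] z [ 0.004 -0.    -1.   ] F [ 0.5  0.3 -1.5] g 0.234 j [-0.07 -0.28  1.96 -0.    1.46  1.62]
shift cm [ 17.62 -21.     0.96] turn units -1.836 heading -96.81
```

```bash
python3 -m crank '[[2.2,-2.62,0,0],[2.2,-2.62,0,0],[2.2,-2.62,0,0],[2.2,-2.62,0,0],[2.2,-2.62,0,0],[2.2,-2.62,0,0],[2.2,-2.62,0,0],[2.2,-2.66,0,0]]';python3 -m crank '[[0,0,0,-0.92],[0,0,0,-0.92],[0,0,1.5,0],[0,0,1.5,0],[0,0,0,0],[0,0,0,0],[0,0,0,0]]';python3 -c "
from h import *
st(); todo([.6719,-.1672,.09],-85.8)
for n in ('scene','wrist'): snap(n,n+'32')
W=load('wrist32'); c,s=np.cos(.0735),np.sin(.0735)
print(proj(W,[[.6679+c*.027-s*y,-.1133+s*.027+c*y,.047] for y in(-.081,-.027,.027,.081)]))"
```

```text
time: 49.97
tool_pos: [0.6706, -0.1606, 0.2034]
tool_rot: [-0.001, -0.664, 0.748, 0.002]
contact_force: [1.1, 1.0, -0.3]
gripper_width: 0.234
time: 50.55
tool_pos: [0.6704, -0.1592, 0.1752]
tool_rot: [0.0, 0.733, -0.681, -0.001]
contact_force: [0.3, 0.3, 0.5]
gripper_width: 0.232
t 50.55 tcp [ 0.6704 -0.1592  0.1752] x [ 0.073 -0.997 -0.001] z [-0.002  0.001 -1.   ] F [0.3 0.3 0.5] g 0.232 j [-0.34  0.24  1.5  -0.    1.4   1.16]
shift cm [ 0.81 -0.11  8.52] turn units -0.000 heading -85.80
[[315.4888969  176.13504266]
 [255.58099312 176.14763193]
 [195.67395105 176.16022102]
 [135.76777067 176.17280993]]
```

View pics/wrist32.png

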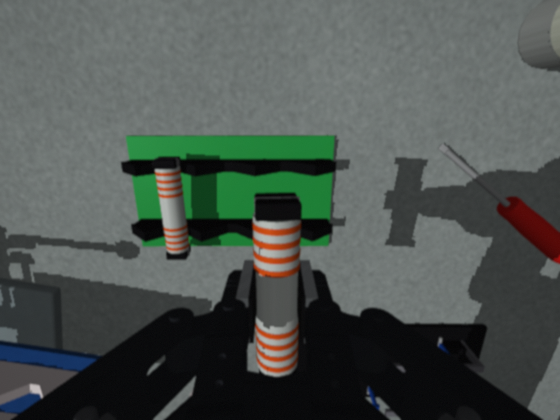

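```bash
python3 -m crank '[[0.8,-0.05,2,0],[0,0,2.5,0],[0,0,2.5,0],[0,0,1.5,0],[0,0,0,0],[0,0,0,0],[0,0,0,0]]';python3 -c "
from h import *
st(); todo([.6719,-.1672,.0235],-85.8)
for n in ('wrist',): snap(n,n+'33')"
```

```text
time: 51.23
tool_pos: [0.6733, -0.168, 0.0934]
tool_rot: [-0.001, 0.733, -0.681, 0.001]
contact_force: [0.2, 0.3, -0.5]
gripper_width: 0.232
t 51.23 tcp [ 0.6733 -0.168   0.0934] x [ 0.074 -0.997  0.001] z [ 0.003 -0.001 -1.   ] F [ 0.2  0.3 -0.5] g 0.232 j [-0.35  0.32  1.55 -0.    1.27  1.15]
shift cm [-0.1   0.16  6.99] turn units 0.005 heading -85.77
```

View pics/wrist33.png

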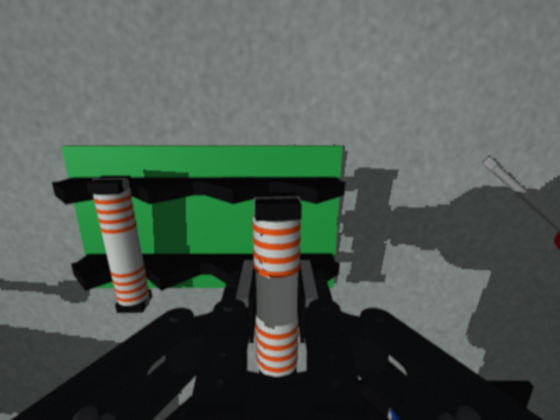

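```bash
python3 -m crank '[[0,0.1,2,0],[0,0,2,0],[0,0,1.5,0],[0,0,0.9,0],[0,0,0.45,0],[0,0,0,0],[0,0,0,0],[0,0,0,0]]'; python3 -m crank '[[0,0,0,0],[0,0,0,0],[0,0,0,0],[0,0,0,0],[0,0,0,0]]' 0.42; python3 -m crank '[[0,0,-1,0],[0,0,-2.5,0],[0,0,-3.5,0],[0,0,-3.5,0],[0,0,-3.5,0],[0,0,-3.5,0],[0,0,0,0],[0,0,0,0]]';python3 -c "
from h import *
st(); snap('wrist','wrist34'); snap('scene','scene34');snap('side','side34')"
```

```text
time: 51.95
tool_pos: [0.6715, -0.1668, 0.0254]
tool_rot: [-0.0, 0.733, -0.68, -0.001]
contact_force: [-6.1, 3.8, 9.1]
gripper_width: 0.238
time: 52.37
tool_pos: [0.6712, -0.1679, 0.0227]
tool_rot: [-0.0, 0.733, -0.681, 0.0]
contact_force: [-0.1, -0.3, 0.2]
gripper_width: 0.419
time: 53.03
tool_pos: [0.6731, -0.1685, 0.203]
tool_rot: [-0.002, 0.733, -0.681, 0.004]
contact_force: [-0.1, 0.8, -1.3]
gripper_width: 0.423
t 53.03 tcp [ 0.6731 -0.1685  0.203 ] x [ 0.074 -0.997  0.003] z [ 0.008 -0.003 -1.   ] F [-0.1  0.8 -1.3] g 0.423 j [-0.35  0.22  1.47 -0.    1.44  1.14]
```

View pics/wrist34.png

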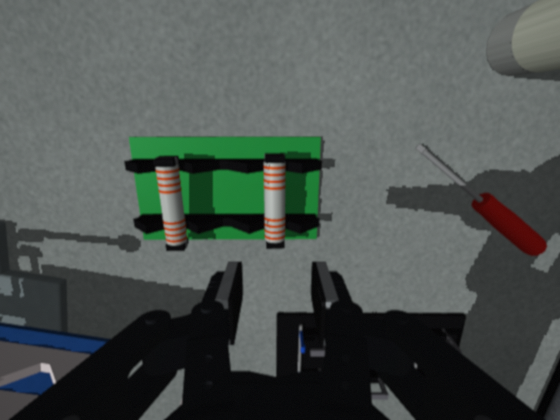

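View pics/scene34.png

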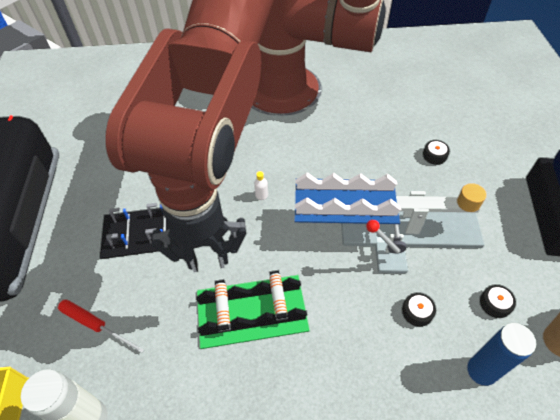

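Run:
```python
from h import *
W=load('wrist34'); p=[.6679,-.1133,.0735]; c,s=np.cos(p[2]),np.sin(p[2])
im=cv2.imread('pics/wrist34.png'); cv2.imwrite('pics/z13.png',cv2.resize(im[120:260,115:345],None,fx=3.4,fy=3.4,interpolation=2))
for e1,e2 in(((168,157),(176,248)),((275,154),(275,247))):
    a=atz(W,e1,.045);b=atz(W,e2,.045)
    for P in(a,b,(a+b)/2):
        d=P[:2]-np.array(p[:2]); print((c*d[0]+s*d[1]).round(4),(-s*d[0]+c*d[1]).round(4))
im=cv2.imread('pics/scene34.png').astype(int); m=(im[:,:,2]>110)&(im[:,:,1]<60)&(im[:,:,0]<60); n,l,st_,cc=cv2.connectedComponentsWithStats(m.astype(np.uint8))
print([cc[i] for i in range(1,n) if st_[i][4]>20 and cc[i][0]>300]); st()
```

```text
0.0429 0.0504
-0.054 0.0525
-0.0056 0.0514
0.0457 -0.0541
-0.053 -0.054
-0.0036 -0.054
[array([371.41860465, 226.29069767])]
t 53.18 tcp [ 0.6703 -0.1675  0.1961] x [ 0.074 -0.997 -0.001] z [-0.003  0.001 -1.   ] F [-0.2 -0.3 -1.1] g 0.422 j [-0.35  0.23  1.48 -0.    1.44  1.14]
```

View pics/z13.png

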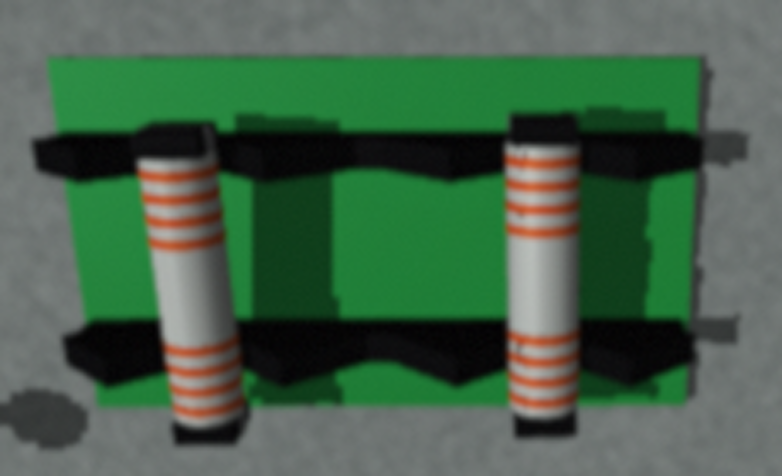

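```bash
python3 -m crank '[[0,0,-1,0],[0,0,0,0],[0,0,0,0],[0,0,0,0],[0,0,0,0],[0,0,0,0]]'; python3 -c "
from h import *
st(); snap('scene','scene35'); snap('wrist','wrist35'); a=cv2.imread('pics/scene34.png').astype(int);b=cv2.imread('pics/scene35.png').astype(int); print(np.abs(a-b)[275:350,190:315].mean()); print(manip.job_done())"
```

```text
time: 53.68
tool_pos: [0.671, -0.1677, 0.2072]
tool_rot: [0.0, 0.733, -0.681, -0.0]
contact_force: [0.2, -0.3, -0.0]
gripper_width: 0.42
t 53.68 tcp [ 0.671  -0.1677  0.2072] x [ 0.074 -0.997 -0.   ] z [-0.001  0.    -1.   ] F [ 0.2 -0.3 -0. ] g 0.42 j [-0.35  0.22  1.47 -0.    1.45  1.14]
1.6069333333333333
the job is handed in; nothing more can be done
None
```

View pics/scene35.png

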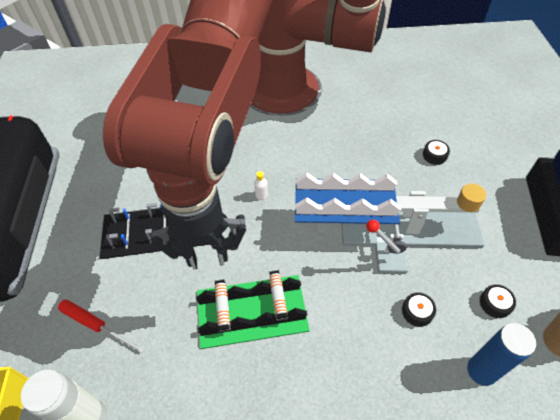

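The job is handed in after about 54 s; no verdict was reported. Only two shock absorbers were present, in clips 1 and 3.

- **Zero check:** With the pan empty I swung the lever over to about 1.28 rad. The beam stayed up, and I swung the lever back to about 0.02 rad.
- **Rack:** I rolled each shock absorber about 25 mm past its blue jaws, with no more than about 6 N read at the wrist after each part of the roll. I laid them in pan cradles 1 and 3.
- **Loaded weighing:** I pushed the lever to its stop. The pan sank fully, with the beam at about 0.15 rad judged from its slope in the picture, and I held it for more than a second. I then swung the lever back, and the pan looked level as it had at the start.
- **Tray:** The two shock absorbers are in tray cradles 1 and 3. Their centres measured within 6 mm along the cradles, and they lie straight.
- **Last picture:** The lever is at its arrested stop, the pan is level and empty, the glue bottle is standing, and the gripper is clear of everything.

**What failed or disagreed:**
- My first try at the lever, gripping the knob, lost its hold part-way at about 0.3 rad. I pushed the lever with the closed fingers from then on.
- The two fixed cameras disagreed by 3 to 8 mm. I used the wrist camera for the final alignments.
- In the final check the knob showed 1 pixel (about 2 mm) from its starting place, which I took as measurement noise.

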